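Hang the tube carrier on the draining stand

ROBOT

A 7-joint arm with a two-finger parallel gripper is mounted at the origin on a cart in front of the work surface, level with it; the furniture and walls round the work are solid. World frame = base frame: x ahead of the robot, y to its left, z up, the work surface at z = 0. Lengths are in m, angles in rad, forces in N, time in s.
With the tool pointing down it reaches from about 0.4 to 0.85 m from the base axis. Payload 10.4 kg.
Tool frame: the origin (TCP) lies midway between the tips of the shut fingers; the grasp point (between the pads) lies 19 mm behind it (manip.tcp_to_grasp is the distance from the TCP to the grasp point, in m); x points along the fingers, y is the direction in which the jaws open and shut, and the axes are right-handed (so a half turn about x gives the same grasp; the last joint's range is limited). The gripper opens to 85 mm and grips with 20 to 120 N. Pads are 22 mm wide; open, the fingers measure 114 mm over their backs; the gripper's body (76 mm by 85 mm) begins 54 mm behind the grasp point. The pads swing forward as they close: fully open they stand 13 mm farther back than shut.
Start: joints at [1.197, 0.332, -0.065, 1.46, 0.022, 1.35, -0.088], TCP at [0.215, -0.587, 0.201] pointing down, gripper open.
Joint ranges: [-2.6, 2.6], [-0.5, 2.12], [-1.47, 1.34], [0.16, 2.42], [-1.27, 4.41], [0.06, 2.06], [-2.6, 2.6]. Speed limits (rad/s): [2.22, 2.22, 2.79, 2.79, 3.14, 3.14, 3.14].

INTERFACE

Orientations are given as a unit quaternion [x, y, z, w].
In Python, from workcell import monitor, viewer, manip gives the robot as it stands. The module is installed in compiled form; this text tells all that it offers.
- The arm moves only by the tool send_rows, never from a script. Its arguments are lists of equal length, an entry for each row: "grip": the closure in counts, from 0 (fully open) to 255 (shut); "offset": the shift along the tool's x, y, z in mm, a list of three; "twist": the turn about the tool's x in degrees. In form: {"grip": [grip, ...], "offset": [[tx, ty, tz], ...], "twist": [twist, ...]}. A call has exactly 5 rows; each row is the pose to reach, as a shift and turn from the pose commanded when the call began, along the tool's axes at that moment; what a row does not reach only later rows make up. A row lasts 1/12 s, in which the tool goes at most 41.7 mm and 7.16 degrees, less where a joint would pass 70% of its speed; a pose out of reach is approached as far as the arm can. A call with a gripper value outside its range is refused whole. The fingers move at their own pace and stop on an object; "newtons" is the grip in N (left out, the last holds). Time passes only in rows, so rows that repeat a pose let the fingers close, or fill a call up. It gives the time, the measured TCP pose, the force and the opening at its end, in the units of the state.
- monitor.get_obs(): the state, without advancing time (a new reading comes with each control period).
- viewer.camera(name): name is "scene" or "side" or "wrist"; returns (picture, depth): 400x640x3 uint8, blue, green, red; 400x640 float32, m along the optical axis (not along the pixel's ray), 0 where there is no reading.
- viewer.camera_model(name): a dict with "camera_matrix" (3x3 intrinsics, pixels), "R" (3x3) and "t" (3): a world point X has camera coordinates R X + t; the wrist camera has in their place "mount" (4x4, takes a point from camera to tool coordinates, whose origin is the TCP and whose axes are the tool frame's). Camera axes: x right, y down, z forward; pixel columns grow to the right and rows downward; lengths in m; the calibration is good to about 2 mm. A picture is of the moment at which its call begins: read the wrist's pose just before it. camera_model takes no time and is no camera call.
- manip.hand_in(): hands the job in, once; it reports no verdict.
Trained networks look in the newest picture that a camera, given by its name, has taken for a name from the list of things; names that differ only in an ending like _2 or _b are one class to them, and where a whole thing is asked for, a point or a joint stands for the part that bears it (a point fixed in the world has none). Each returns a list of dicts, best first, with "score" (0 to 1); they miss things now and then, are a little off and sometimes report something else, mostly with a low value. They report only what shows in the picture. A call takes as long as a camera call.
- viewer.recognise(target, camera): "box" ([left, top, width, height] in pixels, round what is visible of it).
- viewer.regions_of(target, camera): "region" (400x640 bool, what is visible of it) and "box" ([left, top, width, height] in pixels, round what is visible of it).
- viewer.spot_point(target, camera): "position" ([column, row] in pixels: a listed point, or the origin of a listed thing).
The state is a dict: "clock": time; "joint_pos": joint angles; "joint_velocities": joint speeds; "tau": joint torques, N m; "position": TCP position; "ee_rot": TCP orientation; "ft_force": force on the tool from outside, world axes, zero at the start; "torque": the same for the moment, N m; "grip_width": opening from 0.0 (shut) to 1.0 (fully open).
Only numpy, scipy, OpenCV 4.12 (cv2) and the standard library are available. Lean on these libraries where they do the work, as an engineer would, in place of code of your own. Each camera call takes 0.05 s, during which the arm holds its last target.

TASK

Pick up the blue tube carrier by the black grip on its top bar and hang its bar in both upturned hooks of the draining stand. Press it down gently, without forcing it, until both ends have snapped past their spring catches and sit fully home, and make sure of both before you let go. Leave it hanging there and do not disturb the other things.

Things in the scene. Friction and masses are not known exactly. Their poses are not given: they have to be found in the camera images.
- carrier: Empty blue tube carrier, 205 mm wide (y), 60 mm deep (x), 165 mm high, about 0.32 kg. Origin: centre of underside; z up. Two perforated plates, the upper one's top 48 mm up, between end plates at y = +-97 mm that carry a round bar. Between the end plates nothing but bar and grip stands above the upper plate. Front and back are alike: it may hang either way round.
- carrier_grip (a point): Centre of the black rubber grip in the middle of the carrier's bar, 155 mm above the carrier's underside: a block 16 mm thick (carrier x), 50 mm long (y), 20 mm high. The bar is steel, 10 mm thick, along y, its centre 155 mm up, bare from the grip out to y = +-95 mm. Gripped with about 20 N the carrier can still level itself a little between the fingers; gripped hard it cannot.
- stand: Grey draining stand, fixed. Origin: on the counter under the line where the bar is to hang; x to its back, y along the hung bar. Base tray x -50 to +90, y +-105, 14 mm high. Two posts 223 mm high at x = +68, y = +-65 mm bear a rail with two hooks reaching forward. Come in from the front (-x), bar above the hook lips, plates below the hook arms, then lower. Never press on it with over 30 N.
- hang_line (a point): Fixed to the stand's base, 190 mm above its origin, axes as the stand's: where the bar's middle would lie when seated with the hooks at their lowest setting. Rail and hooks are clamped by hand and their height is NOT REPORTED: each hook stands 0 to 28 mm above its lowest setting, the two up to 4 mm unlike, so feel (or look) for them.
- left_low (a point): Fixed to the stand's base: centre of the seated bar in the left (stand +y, 65 mm) hook if that were at its lowest setting. The hook is 22 mm wide (y), a slot open upward, 14 mm wide in x, lips flaring to 30 mm. Measured from the seated bar's centre, wherever the hook is: lips end 36 mm above, arm's underside 22 mm below, spring ball catch 8.5 mm above in the back wall.
- right_low (a point): The same for the right (stand -y) hook. To pass a catch the bar must be pushed with about 3 to 9 N a hook, least when it lies 1 to 2 mm in front of the slot's middle; the higher hook is met first, and its floor may take load while the other catch is not yet passed. Below the catch lie a light seat pad (under 1 N), then the solid floor. Do not count on its weight to pass them.
- left_seat (a joint): Red seat pad in the slot of the left (stand +y) hook: 0 = up and empty, 0.005 m = pressed fully down by the bar. The bar reaches it only after it has passed the catch.
- right_seat (a joint): The same for the right (stand -y) hook.
- specimen_cup: White lidded specimen cup, 49 mm wide, 55 mm high, a bystander. Origin: centre of its underside.
- dropper_vial: Dropper vial with a white cap, 26 mm wide, 58 mm high, a bystander. Origin: centre of its underside.

How it is judged:
On the way, in this order (a step that is already met when the one before it is completed fails the run):
1. the carrier is lifted clear of the counter (height (world z) of carrier above 0.03 m and contact force between the fingers and carrier above 0.5 N), for 0.2 s.
2. both ends of the bar are fully home in the hooks (both seat pads down) with the robot still on the carrier (value of joint each of left_seat, right_seat above 0.0035 m and contact force between the fingers and carrier above 0.5 N), for 0.2 s.
At the end, for the whole second after the job is handed in: Both seat pads are pressed down by more than 3.5 of 5 mm, the grip is within 10 mm of the hanging line front to back, the carrier hangs clear of the counter (over 25 mm), within 0.12 rad of upright, at rest (under 0.02 m/s) and released (value of joint each of left_seat, right_seat above 0.0035 m and x of carrier_grip in the frame of stand between -0.01 and 0.01 m and angle between carrier's own z axis and vertical below 0.12 rad and height (world z) of carrier above 0.025 m and linear speed of carrier below 0.02 m/s); the robot touches nothing.
It fails at once if the carrier is pressed on the stand with more than 30 N (contact force between carrier and stand above 30 N).
It fails at once if the specimen cup is moved more than 30 mm or tipped (distance of specimen_cup from where it was at the start of the episode above 0.03 m or angle between specimen_cup's own z axis and vertical above 0.5 rad).
It fails at once if the dropper vial is moved more than 30 mm or tipped (distance of dropper_vial from where it was at the start of the episode above 0.03 m or angle between dropper_vial's own z axis and vertical above 0.5 rad).
It also fails if it takes over 46 s, if anything falls off the work surface, if the arm or the gripper's body presses on something with over 40 N, if the wrist force passes 120 N, or if a joint passes its speed limit or range.

## Working session

There is one attempt and no reset: what is moved stays moved. The work goes in short steps, Python scripts to look and compute and a tool call to move; the robot and the scene stay as the last step left them, time stands still between calls to the robot, and variables do not carry over. Pictures are saved under pics/ and viewed, and the job is handed in when it is done.

Besides the shell and the picture viewer there is one more tool, called after "Request:" in YAML: its name, and indented under it one key for each argument. send_rows: Moves the arm, as the interface text tells. Its arguments: {"type":"object","properties":{"grip":{"type":"array","items":{"type":"number"}},"offset":{"type":"array","items":{"type":"array","items":{"type":"number"}}},"twist":{"type":"array","items":{"type":"number"}},"newtons":{"type":"number"}},"required":["grip","offset","twist"]}

```bash
mkdir -p pics
cat > h.py <<'E'
import numpy as np, cv2
from workcell import monitor, viewer, manip
from scipy.spatial.transform import Rotation as R
def pose():
    o=monitor.get_obs(); return np.array(o["position"]), R.from_quat(o["ee_rot"]).as_matrix(), o
def w2c(name, pr=None):
    m=viewer.camera_model(name)
    K=np.array(m["camera_matrix"])
    if name=="wrist":
        M=np.array(m["mount"]); p,r,_=pr
        Rw=r@M[:3,:3]; tw=r@M[:3,3]+p
        return K,Rw,tw   # world = Rw c + tw
    Rr=np.array(m["R"]);t=np.array(m["t"])
    return K,Rr.T,-Rr.T@t
def back(K,Rw,tw,u,v,d):
    c=np.stack([(u-K[0,2])/K[0,0]*d,(v-K[1,2])/K[1,1]*d,d],-1)
    return c@Rw.T+tw
def proj(K,Rw,tw,X):
    c=(np.atleast_2d(X)-tw)@Rw; return np.stack([c[:,0]/c[:,2]*K[0,0]+K[0,2],c[:,1]/c[:,2]*K[1,1]+K[1,2]],-1)
def cloud(name,d,pr=None):
    K,Rw,tw=w2c(name,pr); v,u=np.mgrid[:400,:640]
    return back(K,Rw,tw,u,v,d)
E
python3 - <<'E'
from h import *
p,r,o=pose(); print({k:np.round(v,3) for k,v in o.items()}); print(r.round(3), manip.tcp_to_grasp)
for n in ["scene","side"]:
    im,d=viewer.camera(n); cv2.imwrite(f"pics/{n}0.png",im); np.save(f"{n}0.npy",d)
    print(n,w2c(n)[2].round(3))
    K,Rw,tw=w2c(n); P=cloud(n,d)
    for t in ["carrier","carrier_grip","stand","hang_line","left_low","right_low","specimen_cup","dropper_vial"]:
        s=viewer.spot_point(t,n)[:1]
        for q in s:
            u,v=q["position"]; print(n,t,round(q["score"],2),np.round([u,v]),P[int(np.clip(v,0,399)),int(np.clip(u,0,639))].round(3))
print(monitor.get_obs()["clock"])
E
```

```text
{'clock': np.float64(0.0), 'joint_pos': array([ 1.197,  0.333, -0.065,  1.461,  0.022,  1.35 , -0.088]), 'joint_velocities': array([ 0.001,  0.001,  0.001, -0.001,  0.   ,  0.   , -0.   ]), 'tau': array([-1.0000e-03, -6.2545e+01,  4.8000e-02, -3.9161e+01,  1.6000e-02,
        1.0000e-02, -0.0000e+00]), 'position': array([ 0.215, -0.587,  0.2  ]), 'ee_rot': array([-0.696, -0.124,  0.696, -0.123]), 'ft_force': array([ 0.805, -0.14 ,  1.226]), 'torque': array([-0.036, -0.008, -0.065]), 'grip_width': np.float64(0.995)}
[[-0.001  0.344 -0.939]
 [ 0.001 -0.939 -0.344]
 [-1.    -0.001  0.   ]] 0.0187
scene [-0.333 -0.66   1.059]
scene carrier 0.85 [363. 259.] [ 0.421 -0.16   0.05 ]
scene carrier_grip 0.8 [361. 226.] [ 0.439 -0.135  0.154]
scene stand 0.64 [274. 195.] [0.502 0.279 0.01 ]
scene right_low 0.62 [287. 228.] [0.382 0.104 0.047]
scene specimen_cup 0.85 [288. 232.] [0.389 0.104 0.024]
scene dropper_vial 0.49 [446. 271.] [ 0.559 -0.359  0.018]
side [ 0.115 -1.161  0.741]
side carrier 0.65 [305. 266.] [ 0.418 -0.206  0.048]
side carrier_grip 0.57 [305. 211.] [ 0.437 -0.139  0.161]
side stand 0.76 [285. 196.] [0.487 0.245 0.008]
side hang_line 0.82 [283. 139.] [0.473 0.197 0.223]
side left_low 0.63 [279. 133.] [ 0.257 -0.6    0.535]
side right_low 0.64 [287. 146.] [0.484 0.193 0.204]
side dropper_vial 0.63 [305. 210.] [ 0.437 -0.14   0.167]
0.9
```

View pics/scene0.png

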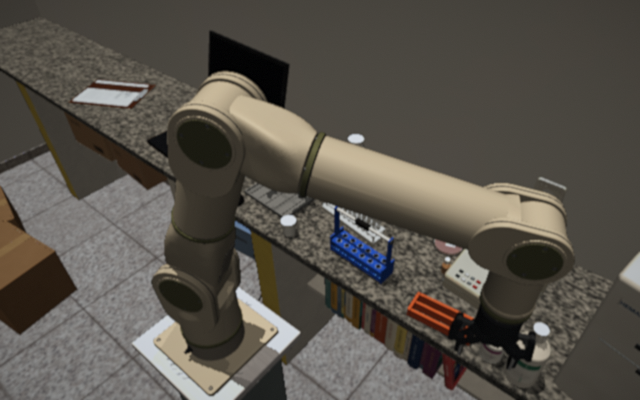

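View pics/side0.png

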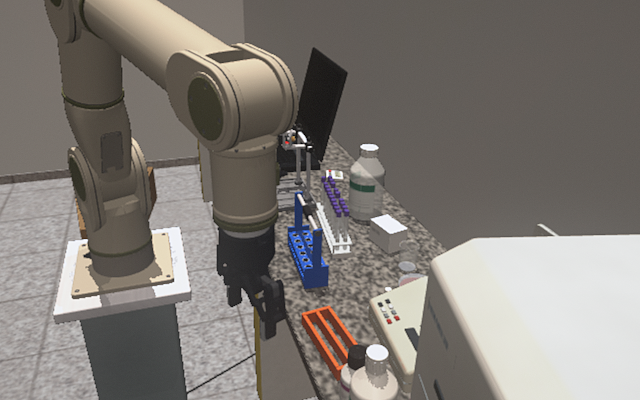

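The scene view shows the blue carrier at about (360,250), the cup at (288,226), and the stand hidden behind the arm. In the side view the carrier is at (308,240) and the stand at about (300,165). Next I measure the orientations.

Run:
```python
from h import *
for n in ["scene","side"]:
    im,d=cv2.imread(f"pics/{n}0.png"),np.load(f"{n}0.npy")
    P=cloud(n,d); hsv=cv2.cvtColor(im,cv2.COLOR_BGR2HSV)
    m=(hsv[...,0]>105)&(hsv[...,0]<128)&(hsv[...,1]>150)&(d>0)&(np.linalg.norm(P[...,:2]-[0.435,-.14],axis=-1)<.17)&(P[...,2]>0)
    Q=P[m]; print(n,len(Q),Q.min(0).round(3),Q.max(0).round(3))
    r=cv2.minAreaRect((Q[:,:2]*1000).astype(np.float32)); print("rect",np.round(r[0]),np.round(r[1]),r[2])
    T=Q[Q[:,2]>.10]; print("upper",len(T));
    if len(T)>5:
        c=T[:,:2]; 
        _,l,ce=cv2.kmeans(c.astype(np.float32),2,None,(3,50,1e-5),5,2); print(ce.round(3), np.degrees(np.arctan2(*(ce[0]-ce[1])[::-1])))
    x0,y0=(230,130) if n=="scene" else (230,90)
    cv2.imwrite(f"pics/{n}0z.png",cv2.resize(im[y0:y0+150,x0:x0+200],None,fx=4,fy=4,interpolation=cv2.INTER_CUBIC))
K,Rw,tw=w2c("side")
d=np.load("side0.npy");P=cloud("side",d)
m=(np.linalg.norm(P[...,:2]-[0.5,.24],axis=-1)<.2)&(P[...,2]>0.02)&(d>0)
Q=P[m]
for z in np.arange(.02,.32,.02):
    s=Q[(Q[:,2]>=z)&(Q[:,2]<z+.02)]; 
    if len(s): print(z.round(2),len(s),s.min(0).round(3),s.max(0).round(3))
im=np.full((500,500,3),255,np.uint8)
for a in Q: cv2.circle(im,(int((0.45-a[1])*1200),int((.7-a[0])*1200)),1,tuple(int(c) for c in cv2.applyColorMap(np.uint8([[min(255,a[2]*800)]]),2)[0,0]),-1)
cv2.imwrite("pics/top0.png",im)
```

```text
scene 1379 [ 0.41  -0.239  0.001] [ 0.484 -0.037  0.169]
rect [ 446. -137.] [202.  63.] 85.53721618652344
upper 80
[[ 0.45  -0.041]
 [ 0.437 -0.235]] 86.274536
side 832 [ 0.406 -0.239  0.003] [ 0.478 -0.032  0.166]
rect [ 442. -136.] [207.  60.] 86.29044342041016
upper 128
[[ 0.447 -0.04 ]
 [ 0.435 -0.234]] 86.47138
0.02 94 [0.519 0.048 0.02 ] [0.676 0.438 0.039]
0.04 107 [0.539 0.047 0.04 ] [0.563 0.334 0.06 ]
0.06 65 [0.544 0.047 0.061] [0.562 0.331 0.08 ]
0.08 71 [0.544 0.046 0.08 ] [0.562 0.334 0.1  ]
0.1 78 [0.543 0.05  0.1  ] [0.581 0.334 0.12 ]
0.12 119 [0.544 0.049 0.121] [0.586 0.332 0.139]
0.14 29 [0.543 0.191 0.141] [0.561 0.329 0.16 ]
0.16 32 [0.544 0.185 0.16 ] [0.561 0.327 0.18 ]
0.18 227 [0.472 0.158 0.18 ] [0.568 0.359 0.2  ]
0.2 180 [0.469 0.164 0.2  ] [0.569 0.338 0.22 ]
0.22 65 [0.467 0.185 0.22 ] [0.561 0.334 0.24 ]
0.24 17 [0.466 0.189 0.24 ] [0.502 0.21  0.248]
```

```bash
cd pics; python3 -c "
import cv2,numpy as np
a=cv2.imread('scene0z.png')[:, :];b=cv2.imread('side0z.png');cv2.imwrite('z0.png',cv2.resize(np.vstack([a,b]),(533,800)))
cv2.imwrite('z0.png',cv2.resize(np.hstack([a,b]),(800,300)))"
```

```text
(no output)
```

View pics/scene0z.png

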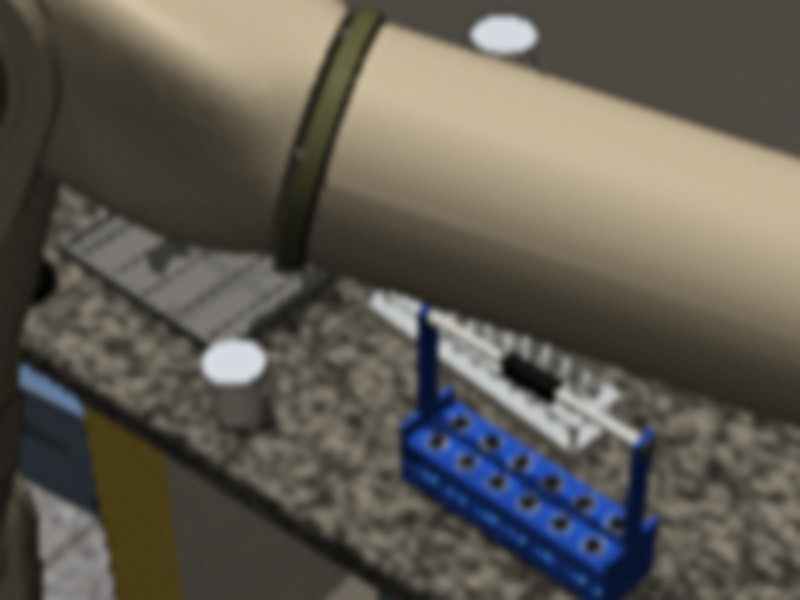

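View pics/side0z.png

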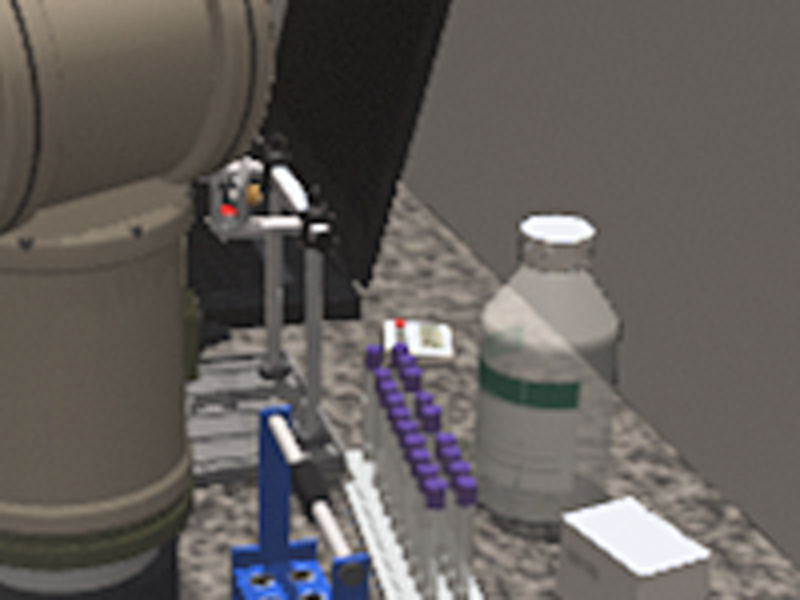

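View pics/top0.png

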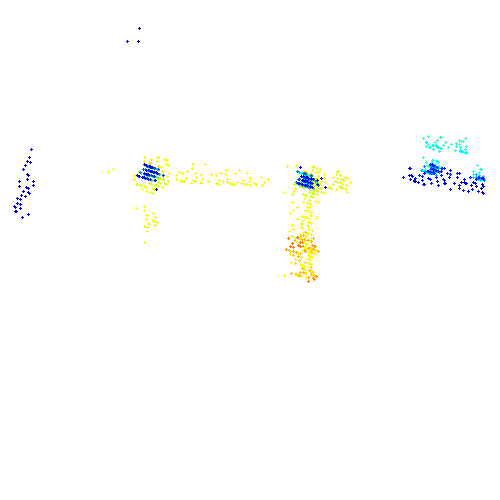

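Carrier: centre about (0.443, -0.137), bar at yaw 86.4°, which fits its sizes. The stand posts are about 130 mm apart around (0.55, 0.26), as stated. I'll move toward a point above the carrier.

Request:
send_rows:
  grip: [0,0,0,0,0]
  offset:
    - [-30,-25,-27]
    - [-55,-55,-58]
    - [-75,-85,-90]
    - [-90,-110,-120]
    - [-100,-125,-135]
  twist: [-6,-13,-20,-26,-33]
  newtons: 20

```text
clock: 1.32
position: [0.2983, -0.4233, 0.3013]
ee_rot: [-0.632, -0.317, 0.632, -0.318]
ft_force: [1.6, -0.7, 0.6]
grip_width: 0.997
```

```bash
cat >> h.py <<'E'
def goto(X,yaw_y,cmdp=None,cmdyaw=None):
    """print offsets for target TCP X with tool y axis yaw (deg)"""
    p,r,o=pose()
    yw=np.degrees(np.arctan2(r[1,1],r[0,1]))
    off=r.T@(np.array(X)-p)*1000
    tw=-((yaw_y-yw+180)%360-180)
    print("clk",round(o["clock"],2),"tcp",p.round(4),"yaw",round(yw,2),"down",r[:,0].round(3),"off",off.round(1),"len",np.linalg.norm(off).round(),"twist",round(tw,2),"ft",np.round(o["ft_force"],2),"tq",np.round(o["torque"],2),"w",round(o["grip_width"],3))
E
python3 - <<'E'
from h import *
goto([.443,-.137,.30],-3.6); print(pose()[2]["joint_pos"].round(2))
E
```

```text
clk 1.32 tcp [ 0.2983 -0.4233  0.3013] yaw -36.62 down [ 0.    -0.001 -1.   ] off [   1.2  -54.7 -316.1] len 321.0 twist -33.02 ft [ 1.59 -0.66  0.61] tq [-0.03 -0.06  0.01] w 0.997
[ 1.08  0.07 -0.23  1.56  0.02  1.51  0.22]
```

Request:
send_rows:
  grip: [0,0,0,0,0]
  offset:
    - [0,-7,-40]
    - [0,-14,-80]
    - [0,-20,-118]
    - [0,-27,-154]
    - [0,-32,-188]
  twist: [-7,-14,-21,-27,-33]

```text
clock: 1.73
position: [0.3855, -0.2533, 0.3008]
ee_rot: [-0.515, -0.484, 0.515, -0.485]
ft_force: [0.6, -0.6, -0.6]
grip_width: 1.001
```

Run:
```python
from h import *
goto([.443,-.137,.30],-3.6); print(pose()[2]["joint_pos"].round(2))
```

```text
clk 1.73 tcp [ 0.3855 -0.2533  0.3008] yaw -3.56 down [ 0.    -0.001 -1.   ] off [   0.7   50.1 -119.6] len 130.0 twist 0.04 ft [ 0.62 -0.65 -0.64] tq [ 0.01 -0.04 -0.01] w 1.001
[ 0.92 -0.05 -0.41  1.68 -0.02  1.5   0.44]
```

Request:
send_rows:
  grip: [0,0,0,0,0]
  offset:
    - [0,15,-35]
    - [0,30,-70]
    - [0,43,-100]
    - [0,50,-120]
    - [0,50,-120]
  twist: [0,0,0,0,0]

```text
clock: 2.15
position: [0.4447, -0.1341, 0.3008]
ee_rot: [0.515, 0.484, -0.515, 0.485]
ft_force: [0.3, -0.9, 0.2]
grip_width: 1.002
```

Run:
```python
from h import *
goto([.443,-.137,.16],-3.6); print(pose()[2]["joint_pos"].round(2))
pr=pose()
im,d=viewer.camera("wrist"); cv2.imwrite("pics/w1.png",im); np.save("w1.npy",d)
P=cloud("wrist",d,pr)
for t in ["carrier_grip","specimen_cup","dropper_vial","stand"]:
    for q in viewer.spot_point(t,"wrist")[:2]:
        u,v=q["position"]; print(t,round(q["score"],2),np.round([u,v]),P[int(np.clip(v,0,399)),int(np.clip(u,0,639))].round(3))
im,d=viewer.camera("scene"); cv2.imwrite("pics/scene1.png",im); np.save("scene1.npy",d)
P=cloud("scene",d)
for t in ["carrier_grip","specimen_cup","dropper_vial","stand","hang_line","left_low","right_low"]:
    for q in viewer.spot_point(t,"scene")[:2]:
        u,v=q["position"]; print(t,round(q["score"],2),np.round([u,v]),P[int(np.clip(v,0,399)),int(np.clip(u,0,639))].round(3))
```

```text
clk 2.15 tcp [ 0.4447 -0.1341  0.3008] yaw -3.48 down [ 0.001  0.    -1.   ] off [140.8  -1.7   3.1] len 141.0 twist 0.12 ft [ 0.33 -0.87  0.21] tq [-0.01  0.01 -0.05] w 1.002
[ 0.78 -0.04 -0.56  1.67 -0.02  1.5   0.16]
carrier_grip 0.62 [315. 178.] [ 0.445 -0.136  0.165]
dropper_vial 0.74 [407. 283.] [ 0.569 -0.341  0.019]
carrier_grip 0.75 [362. 225.] [ 0.439 -0.138  0.16 ]
specimen_cup 0.56 [288. 233.] [0.388 0.104 0.021]
specimen_cup 0.2 [361. 260.] [ 0.417 -0.159  0.052]
dropper_vial 0.42 [445. 270.] [ 0.558 -0.355  0.025]
stand 0.66 [272. 197.] [0.483 0.269 0.014]
stand 0.42 [364. 226.] [ 0.439 -0.145  0.16 ]
hang_line 0.95 [272. 156.] [0.559 0.331 0.118]
left_low 0.74 [254. 145.] [0.483 0.327 0.205]
right_low 0.9 [285. 165.] [0.657 0.377 0.005]
right_low 0.29 [271. 153.] [0.656 0.442 0.032]
```

View pics/w1.png

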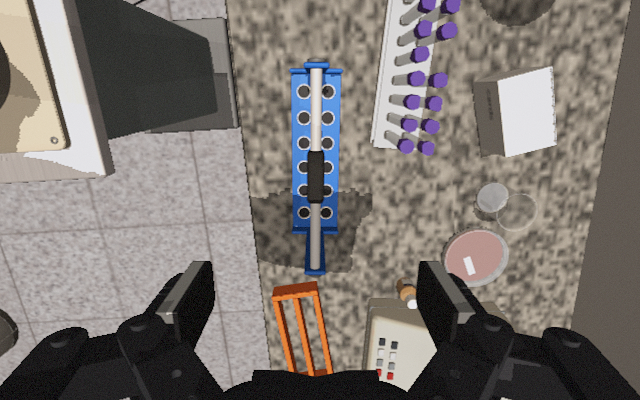

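View pics/scene1.png

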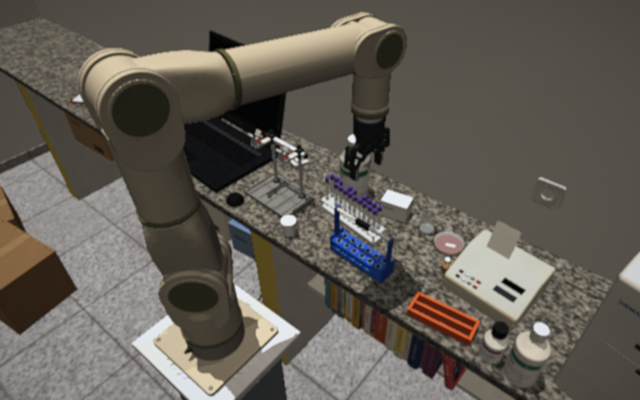

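Wrist view: the carrier bar runs vertically through column ~316, with the grip at (315,177). The scene view now shows the stand at (285,170). The cup (288,225) and the vial are both clear of the path. I'll refine the grip and the stand.

Run:
```python
from h import *
# redo wrist pose approx: current pose unchanged
pr=pose(); d=np.load("w1.npy"); P=cloud("wrist",d,pr)
m=(P[...,2]>.145)&(P[...,2]<.2)&(np.linalg.norm(P[...,:2]-[.444,-.137],axis=-1)<.125)
Q=P[m]; print(len(Q),Q.min(0).round(4),Q.max(0).round(4),np.median(Q,0).round(4))
a=np.polyfit(Q[:,1],Q[:,0],1); print("bar x=",a, "yaw",np.degrees(np.arctan2(1,a[0])), "mid y",(Q[:,1].min()+Q[:,1].max())/2)
print("x at mid",np.polyval(a,-.1365))
d=np.load("scene1.npy");im=cv2.imread("pics/scene1.png");P=cloud("scene",d)
m=(np.abs(P[...,0]-.51)<.1)&(np.abs(P[...,1]-.265)<.14)&(P[...,2]>0.02)&(d>0)
Q=P[m]
for z in np.arange(.02,.32,.02):
    s=Q[(Q[:,2]>=z)&(Q[:,2]<z+.02)]
    if len(s): print(z.round(2),len(s),s.min(0).round(3),s.max(0).round(3))
cv2.imwrite("pics/scene1z.png",cv2.resize(im[115:235,200:360],None,fx=5,fy=5,interpolation=cv2.INTER_CUBIC))
```

```text
2932 [ 0.4261 -0.2447  0.1451] [ 0.4615 -0.0392  0.1675] [ 0.4447 -0.1317  0.1604]
bar x= [0.07388199 0.45433287] yaw 85.7745508141393 mid y -0.14195514906632892
x at mid 0.44424797734438665
0.02 77 [0.411 0.162 0.02 ] [0.575 0.383 0.04 ]
0.04 29 [0.41  0.128 0.041] [0.562 0.328 0.06 ]
0.06 35 [0.412 0.132 0.06 ] [0.565 0.329 0.08 ]
0.08 33 [0.548 0.191 0.08 ] [0.564 0.329 0.098]
0.1 34 [0.547 0.19  0.1  ] [0.568 0.335 0.12 ]
0.12 30 [0.546 0.191 0.122] [0.565 0.331 0.14 ]
0.14 35 [0.549 0.189 0.14 ] [0.566 0.331 0.16 ]
0.16 32 [0.547 0.191 0.16 ] [0.568 0.327 0.177]
0.18 188 [0.477 0.164 0.182] [0.574 0.359 0.2  ]
0.2 329 [0.471 0.167 0.2  ] [0.573 0.358 0.22 ]
0.22 150 [0.472 0.185 0.22 ] [0.564 0.342 0.24 ]
0.24 74 [0.467 0.188 0.24 ] [0.512 0.343 0.252]
```

View pics/scene1z.png

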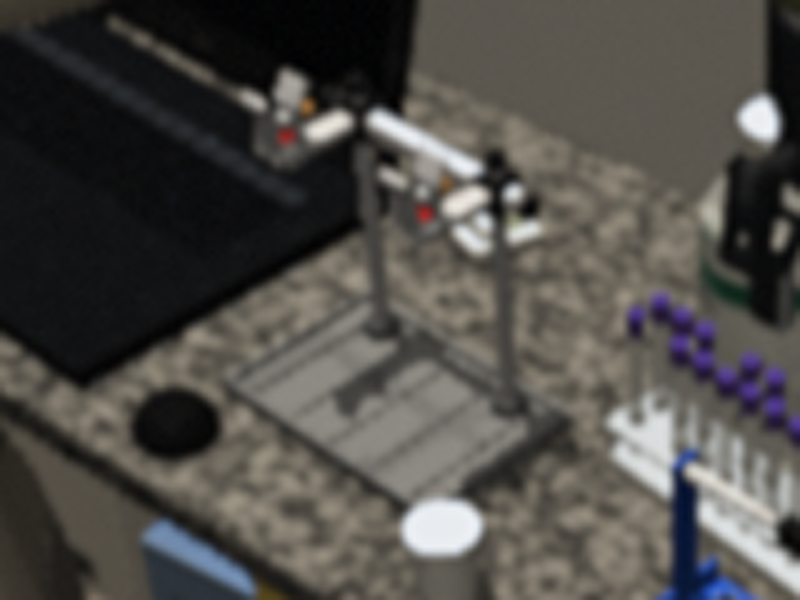

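Request:
send_rows:
  grip: [0,0,0,0,0]
  offset:
    - [35,0,3]
    - [75,0,3]
    - [115,0,3]
    - [145,0,3]
    - [165,0,3]
  twist: [0,0,0,0,0]

```text
clock: 3.22
position: [0.4412, -0.1417, 0.1323]
ee_rot: [-0.516, -0.484, 0.517, -0.482]
ft_force: [0.0, 0.0, 0.3]
grip_width: 0.998
```

Request:
send_rows:
  grip: [200,255,255,255,255]
  offset:
    - [0,0,0]
    - [0,0,0]
    - [0,0,0]
    - [0,0,0]
    - [0,0,0]
  twist: [0,0,0,0,0]
  newtons: 22

```text
clock: 3.63
position: [0.4438, -0.1425, 0.1369]
ee_rot: [0.517, 0.482, -0.516, 0.484]
ft_force: [-0.6, 0.0, 0.1]
grip_width: 0.297
```

Run:
```python
from h import *
goto([.444,-.137,.136],-3.6)
pr=pose()
im,d=viewer.camera("wrist"); cv2.imwrite("pics/w2.png",im)
goto([.444,-.137,.136],-3.6)
```

```text
clk 3.63 tcp [ 0.4438 -0.1425  0.1369] yaw -3.91 down [ 0.002 -0.001 -1.   ] off [ 0.9 -0.1 -5.5] len 6.0 twist -0.31 ft [-0.55  0.05  0.09] tq [ 0.03 -0.    0.07] w 0.297
clk 3.68 tcp [ 0.4436 -0.1424  0.1366] yaw -3.91 down [ 0.002 -0.001 -1.   ] off [ 0.6  0.1 -5.4] len 5.0 twist -0.31 ft [0.23 0.03 0.06] tq [ 0.06 -0.   -0.02] w 0.204
```

View pics/w2.png

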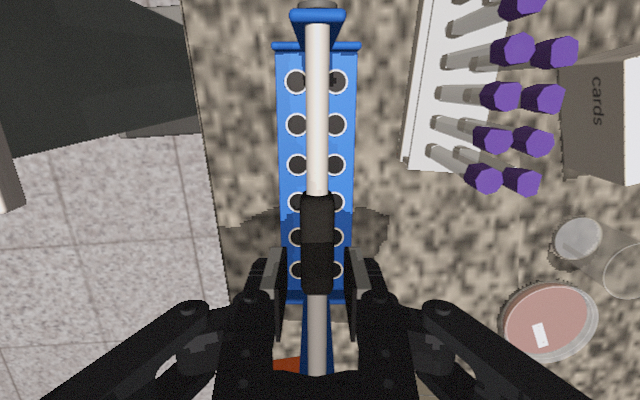

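Run:
```python
from h import *
pr=pose(); K,Rw,tw=w2c("wrist",pr)
im,d=viewer.camera("wrist"); P=cloud("wrist",d,pr)
for r in range(190,300,8): print(r,P[r,317].round(4),im[r,317])
print(proj(K,Rw,tw,[[.444,-.137,.165],pr[0]-pr[1][:,0]*.0187, pr[0]]).round())
for q in viewer.spot_point("carrier_grip","wrist"): print(q)
goto([.444,-.137,.136],-3.6)
```

```text
190 [ 0.447  -0.1086  0.1615] [212 219 229]
198 [ 0.4468 -0.1115  0.1641] [24 25 27]
206 [ 0.4466 -0.1149  0.1649] [48 49 57]
214 [ 0.4463 -0.1184  0.1656] [44 51 50]
222 [ 0.4461 -0.122   0.166 ] [41 45 51]
230 [ 0.4458 -0.1257  0.1662] [42 50 51]
238 [ 0.4456 -0.1297  0.1659] [44 47 50]
246 [ 0.4453 -0.1337  0.1658] [26 25 26]
254 [ 0.445  -0.1375  0.1663] [21 21 26]
262 [ 0.4448 -0.1418  0.1658] [26 26 31]
270 [ 0.4445 -0.1459  0.1657] [32 26 25]
278 [ 0.4442 -0.1497  0.1665] [23 21 25]
286 [ 0.4439 -0.1544  0.1657] [34 31 36]
294 [ 0.4436 -0.1592  0.165 ] [ 7 15 12]
[[315. 252.]
 [314. 253.]
 [314. 237.]]
{'position': [319.3, 242.4], 'score': 0.68}
clk 3.78 tcp [ 0.4432 -0.1423  0.1361] yaw -3.91 down [ 0.001 -0.001 -1.   ] off [ 0.1  0.4 -5.3] len 5.0 twist -0.31 ft [1.13 0.67 0.73] tq [-0.03 -0.04  0.  ] w 0.029
```

Run:
```python
from h import *
im,d=viewer.camera("wrist"); cv2.imwrite("pics/w3.png",im)
im,d=viewer.camera("side"); cv2.imwrite("pics/s3.png",cv2.resize(im[120:320,220:420],None,fx=3,fy=3,interpolation=cv2.INTER_CUBIC))
goto([.444,-.137,.136],-3.6)
```

```text
clk 3.88 tcp [ 0.443  -0.1422  0.1357] yaw -3.91 down [ 0. -0. -1.] off [-0.3  0.7 -5.3] len 5.0 twist -0.31 ft [ 0.02  0.67 -0.29] tq [ 0.03 -0.   -0.02] w 0.003
```

View pics/w3.png

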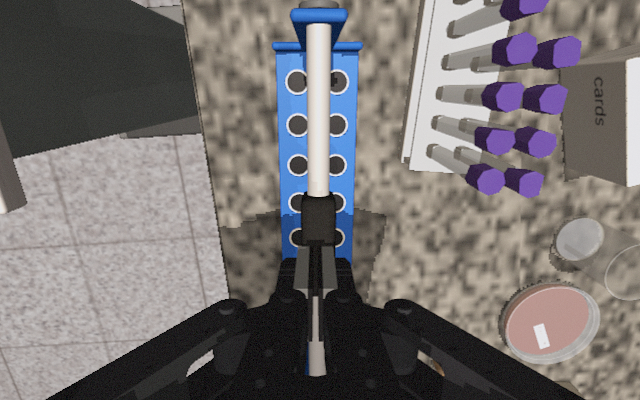

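View pics/s3.png

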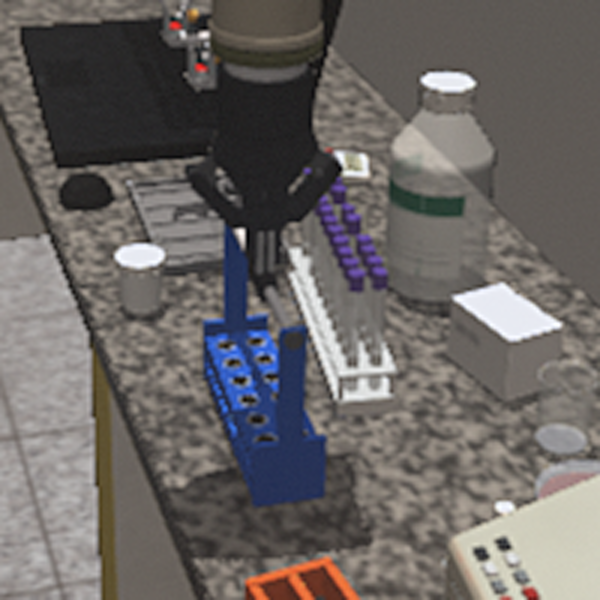

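Run:
```python
from h import *
pr=pose(); im,d=viewer.camera("wrist"); P=cloud("wrist",d,pr)
for r in range(236,300,6):
    print(r,[ (c,*(P[r,c]*1000).round().astype(int)) for c in (296,305,312,316,320,327,336)])
im,d=viewer.camera("side"); P=cloud("side",d)
cv2.imwrite("pics/s4.png",cv2.resize(im[170:250,280:360],None,fx=8,fy=8,interpolation=cv2.INTER_CUBIC))
m=(np.linalg.norm(P[...,:2]-[.444,-.14],axis=-1)<.06)&(P[...,2]>.1)&(d>0)
Q=P[m]
for z in np.arange(.1,.26,.01):
    s=Q[(Q[:,2]>=z)&(Q[:,2]<z+.01)]
    if len(s): print(z.round(2),len(s),s.min(0).round(3),s.max(0).round(3))
goto([.444,-.137,.136],-3.6)
```

```text
236 [(296, np.int64(425), np.int64(-179), np.int64(50)), (305, np.int64(440), np.int64(-128), np.int64(164)), (312, np.int64(443), np.int64(-128), np.int64(165)), (316, np.int64(445), np.int64(-128), np.int64(167)), (320, np.int64(446), np.int64(-129), np.int64(165)), (327, np.int64(450), np.int64(-129), np.int64(165)), (336, np.int64(454), np.int64(-130), np.int64(162))]
242 [(296, np.int64(425), np.int64(-184), np.int64(50)), (305, np.int64(439), np.int64(-132), np.int64(164)), (312, np.int64(443), np.int64(-131), np.int64(165)), (316, np.int64(444), np.int64(-131), np.int64(166)), (320, np.int64(446), np.int64(-132), np.int64(165)), (327, np.int64(449), np.int64(-132), np.int64(165)), (336, np.int64(454), np.int64(-134), np.int64(162))]
248 [(296, np.int64(424), np.int64(-190), np.int64(49)), (305, np.int64(440), np.int64(-131), np.int64(172)), (312, np.int64(443), np.int64(-131), np.int64(172)), (316, np.int64(444), np.int64(-131), np.int64(172)), (320, np.int64(446), np.int64(-131), np.int64(172)), (327, np.int64(449), np.int64(-132), np.int64(171)), (336, np.int64(453), np.int6
[... 3138 characters left out ...]

0.16 47 [ 0.433 -0.192  0.16 ] [ 0.448 -0.127  0.169]
0.17 38 [ 0.428 -0.154  0.17 ] [ 0.453 -0.137  0.18 ]
0.18 44 [ 0.427 -0.155  0.18 ] [ 0.453 -0.136  0.19 ]
0.19 44 [ 0.427 -0.154  0.19 ] [ 0.452 -0.135  0.2  ]
0.2 42 [ 0.421 -0.155  0.2  ] [ 0.459 -0.136  0.21 ]
0.21 108 [ 0.406 -0.159  0.21 ] [ 0.474 -0.131  0.22 ]
0.22 136 [ 0.398 -0.157  0.22 ] [ 0.482 -0.128  0.23 ]
0.23 128 [ 0.392 -0.16   0.23 ] [ 0.492 -0.127  0.24 ]
0.24 137 [ 0.385 -0.161  0.24 ] [ 0.501 -0.132  0.25 ]
0.25 182 [ 0.385 -0.161  0.25 ] [ 0.501 -0.124  0.26 ]
clk 3.98 tcp [ 0.4429 -0.1422  0.1355] yaw -3.9 down [ 0. -0. -1.] off [-0.5  0.8 -5.2] len 5.0 twist -0.3 ft [-0.21 -0.02 -0.52] tq [0.01 0.02 0.02] w 0.0
```

View pics/s4.png

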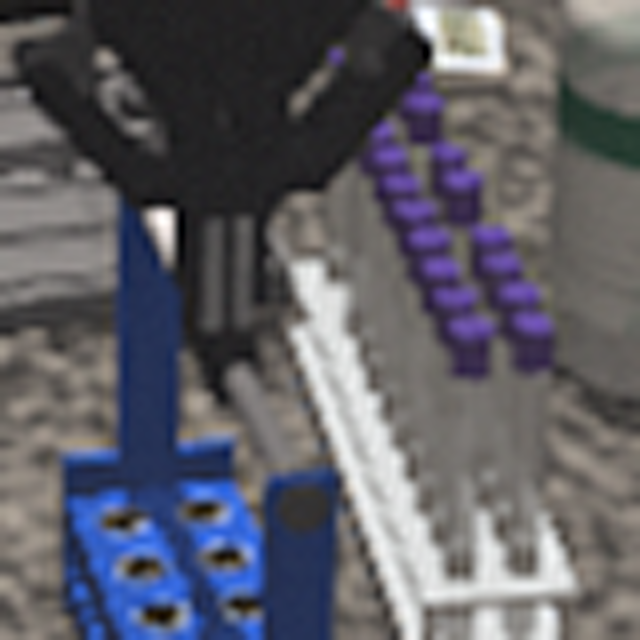

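The fingers shut fully with their tips at z≈0.170, above the grip, in both the wrist and side depth. The reported TCP is 0.136, so the real tips lie ~34 mm behind it. I'll open and go about 34 mm lower, moving 5 mm in y as well to centre on the grip.

Request:
send_rows:
  grip: [0,0,0,0,0]
  offset:
    - [0,0,-1]
    - [0,0,-2]
    - [0,0,-3]
    - [0,0,-5]
    - [0,0,-5]
  twist: [0,0,0,0,0]

```text
clock: 4.4
position: [0.4433, -0.1367, 0.1354]
ee_rot: [0.517, 0.483, -0.517, 0.483]
ft_force: [-0.4, -0.3, -1.1]
grip_width: 0.712
```

Run:
```python
from h import *
pr=pose();goto([.444,-.137,.102],-3.9)
im,d=viewer.camera("side"); P=cloud("side",d)
m=(np.linalg.norm(P[...,:2]-[.444,-.14],axis=-1)<.09)&(P[...,2]>.1)&(d>0)
Q=P[m]
for z in np.arange(.14,.26,.01):
    s=Q[(Q[:,2]>=z)&(Q[:,2]<z+.01)]
    if len(s): print(z.round(2),len(s),s.min(0).round(3),s.max(0).round(3))
cv2.imwrite("pics/s5.png",cv2.resize(im[150:270,250:390],None,fx=5,fy=5,interpolation=cv2.INTER_CUBIC))
goto([.444,-.137,.102],-3.9)
```

```text
clk 4.4 tcp [ 0.4433 -0.1367  0.1354] yaw -3.87 down [ 0.  0. -1.] off [33.4  0.8  0.3] len 33.0 twist 0.03 ft [-0.36 -0.29 -1.13] tq [-0.06  0.01  0.01] w 0.712
0.14 3 [ 0.435 -0.16   0.147] [ 0.436 -0.128  0.15 ]
0.15 92 [ 0.433 -0.222  0.15 ] [ 0.451 -0.053  0.16 ]
0.16 107 [ 0.433 -0.225  0.16 ] [ 0.45  -0.052  0.167]
0.17 27 [ 0.399 -0.149  0.171] [ 0.481 -0.125  0.18 ]
0.18 52 [ 0.396 -0.15   0.18 ] [ 0.485 -0.126  0.19 ]
0.19 50 [ 0.397 -0.152  0.19 ] [ 0.484 -0.128  0.2  ]
0.2 53 [ 0.397 -0.153  0.2  ] [ 0.483 -0.127  0.21 ]
0.21 62 [ 0.382 -0.154  0.21 ] [ 0.502 -0.134  0.22 ]
0.22 139 [ 0.378 -0.155  0.22 ] [ 0.503 -0.12   0.23 ]
0.23 127 [ 0.377 -0.156  0.23 ] [ 0.504 -0.112  0.24 ]
0.24 164 [ 0.376 -0.157  0.24 ] [ 0.505 -0.115  0.25 ]
0.25 148 [ 0.375 -0.16   0.25 ] [ 0.505 -0.117  0.26 ]
clk 4.45 tcp [ 0.4432 -0.1369  0.1354] yaw -3.88 down [ 0. -0. -1.] off [33.4  0.8  0.1] len 33.0 twist 0.02 ft [-0.28 -0.66  0.25] tq [ 0.   -0.05 -0.  ] w 0.788
```

View pics/s5.png

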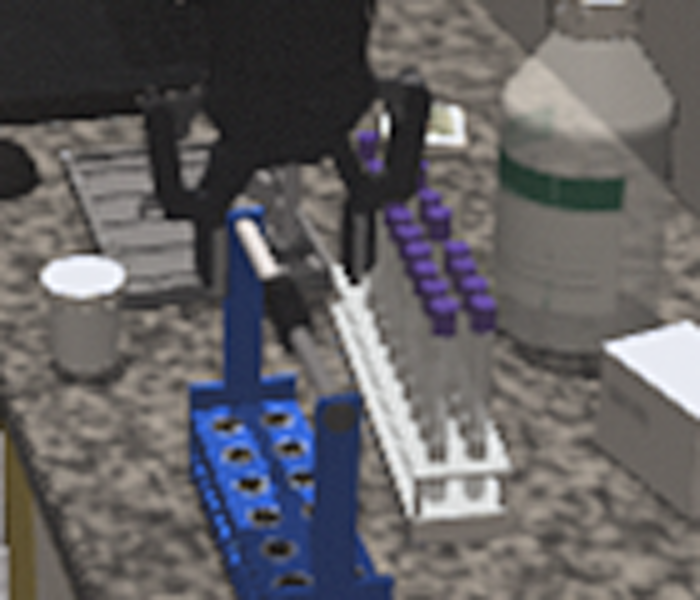

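Tips confirmed at z≈0.171, clear of the bar on both sides. Lowering 34 mm.

Request:
send_rows:
  grip: [0,0,0,0,0]
  offset:
    - [10,1,0]
    - [24,1,0]
    - [34,1,0]
    - [34,1,0]
    - [34,1,0]
  twist: [0,0,0,0,0]

```text
clock: 4.87
position: [0.4437, -0.137, 0.1007]
ee_rot: [-0.517, -0.483, 0.517, -0.482]
ft_force: [-0.1, 1.4, 0.4]
grip_width: 1.006
```

Request:
send_rows:
  grip: [200,255,255,255,255]
  offset:
    - [0,0,0]
    - [0,0,0]
    - [0,0,0]
    - [0,0,0]
    - [0,0,0]
  twist: [0,0,0,0,0]
  newtons: 22

```text
clock: 5.28
position: [0.4444, -0.1373, 0.1017]
ee_rot: [0.517, 0.482, -0.517, 0.483]
ft_force: [-0.3, -0.1, 0.6]
grip_width: 0.3
```

Request:
send_rows:
  grip: [255,255,255,255,255]
  offset:
    - [0,0,0]
    - [0,0,0]
    - [0,0,0]
    - [0,0,0]
    - [0,0,0]
  twist: [0,0,0,0,0]

```text
clock: 5.7
position: [0.4445, -0.1373, 0.1016]
ee_rot: [0.517, 0.482, -0.517, 0.483]
ft_force: [1.1, 0.2, 2.0]
grip_width: 0.181
```

Run:
```python
from h import *
goto([.444,-.137,.102],-3.9)
im,d=viewer.camera("wrist"); cv2.imwrite("pics/w6.png",im)
im,d=viewer.camera("side")
cv2.imwrite("pics/s6.png",cv2.resize(im[150:270,250:390],None,fx=5,fy=5,interpolation=cv2.INTER_CUBIC))
goto([.444,-.137,.102],-3.9)
```

```text
clk 5.7 tcp [ 0.4445 -0.1373  0.1016] yaw -3.9 down [ 0.001 -0.    -1.   ] off [-0.4 -0.5 -0.2] len 1.0 twist 0.0 ft [1.14 0.17 2.01] tq [-0.07 -0.21  0.03] w 0.181
clk 5.8 tcp [ 0.4445 -0.1373  0.1016] yaw -3.9 down [ 0.001 -0.    -1.   ] off [-0.4 -0.5 -0.2] len 1.0 twist -0.0 ft [ 2.08 -0.31  2.79] tq [-0.05 -0.25  0.04] w 0.182
```

View pics/s6.png

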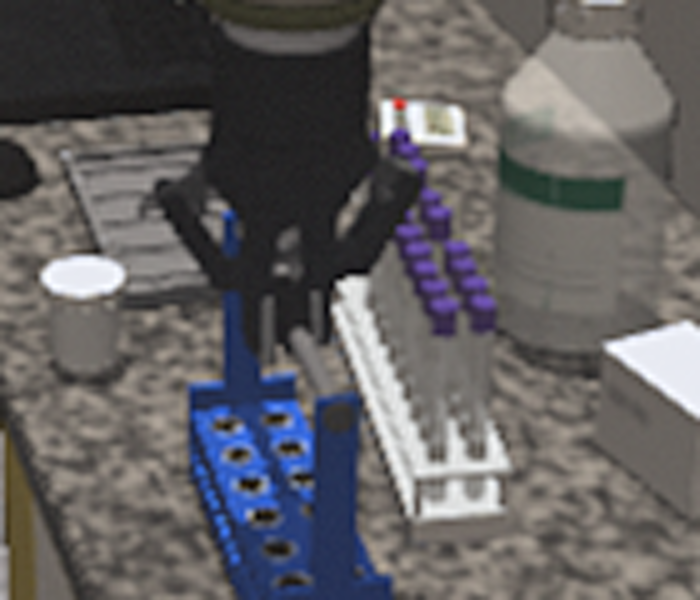

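View pics/w6.png

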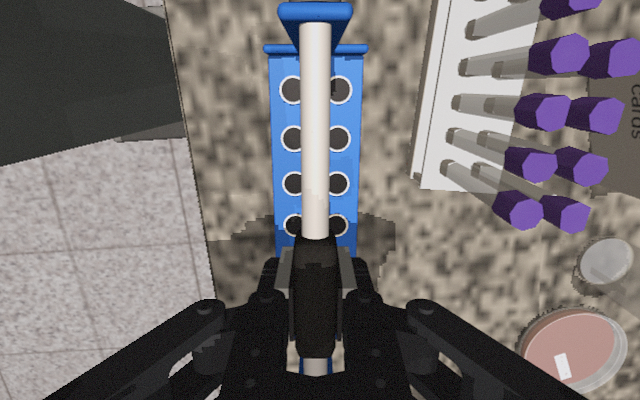

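Gripped: opening 15.5 mm matches the 16 mm grip, and the pictures show the pads on both sides of it. Lifting.

Request:
send_rows:
  grip: [255,255,255,255,255]
  offset:
    - [-15,0,0]
    - [-40,0,0]
    - [-70,0,0]
    - [-100,0,0]
    - [-120,0,0]
  twist: [0,0,0,0,0]
  newtons: 28

```text
clock: 6.22
position: [0.4441, -0.1371, 0.2234]
ee_rot: [0.517, 0.483, -0.517, 0.483]
ft_force: [0.3, 1.0, -2.5]
grip_width: 0.182
```

Request:
send_rows:
  grip: [255,255,255,255,255]
  offset:
    - [-8,0,0]
    - [-15,0,0]
    - [-15,0,0]
    - [-15,0,0]
    - [-15,0,0]
  twist: [0,0,0,0,0]

```text
clock: 6.63
position: [0.4434, -0.137, 0.2348]
ee_rot: [-0.516, -0.483, 0.517, -0.482]
ft_force: [-0.0, -0.3, -2.2]
grip_width: 0.182
```

Run:
```python
from h import *
goto([.40,.1,.236],-3.9); o=pose()[2]; print(o["joint_pos"].round(2))
im,d=viewer.camera("side"); P=cloud("side",d);np.save("s7.npy",d);cv2.imwrite("pics/s7f.png",im)
cv2.imwrite("pics/s7.png",cv2.resize(im[90:250,220:400],None,fx=4,fy=4,interpolation=cv2.INTER_CUBIC))
im,d=viewer.camera("scene"); np.save("sc7.npy",d);cv2.imwrite("pics/sc7f.png",im)
cv2.imwrite("pics/sc7.png",cv2.resize(im[110:270,220:400],None,fx=4,fy=4,interpolation=cv2.INTER_CUBIC))
for t in ["hang_line","left_low","right_low"]:
  print(t,viewer.spot_point(t,"scene")[:1])
goto([.40,.1,.236],-3.9)
```

```text
clk 6.63 tcp [ 0.4434 -0.137   0.2348] yaw -3.9 down [-0.002  0.001 -1.   ] off [  -0.9  -59.4 -233.5] len 241.0 twist -0.0 ft [-0.01 -0.27 -2.2 ] tq [-0.01  0.03  0.03] w 0.182
[ 0.78 -0.01 -0.57  1.79 -0.01  1.37  0.15]
hang_line [{'position': [269.3, 158.7], 'score': 0.82}]
left_low [{'position': [253.4, 145.3], 'score': 0.89}]
right_low [{'position': [285.0, 165.3], 'score': 0.89}]
clk 6.88 tcp [ 0.4439 -0.1371  0.2359] yaw -3.9 down [-0.001  0.    -1.   ] off [  -0.   -60.  -233.6] len 241.0 twist 0.0 ft [ 0.4   0.54 -2.63] tq [ 0.05 -0.06  0.01] w 0.179
```

View pics/s7.png

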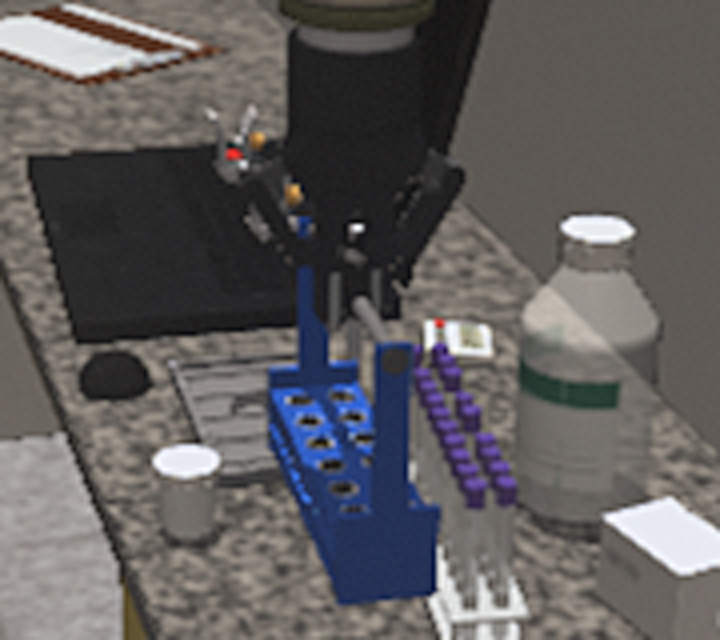

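View pics/sc7.png

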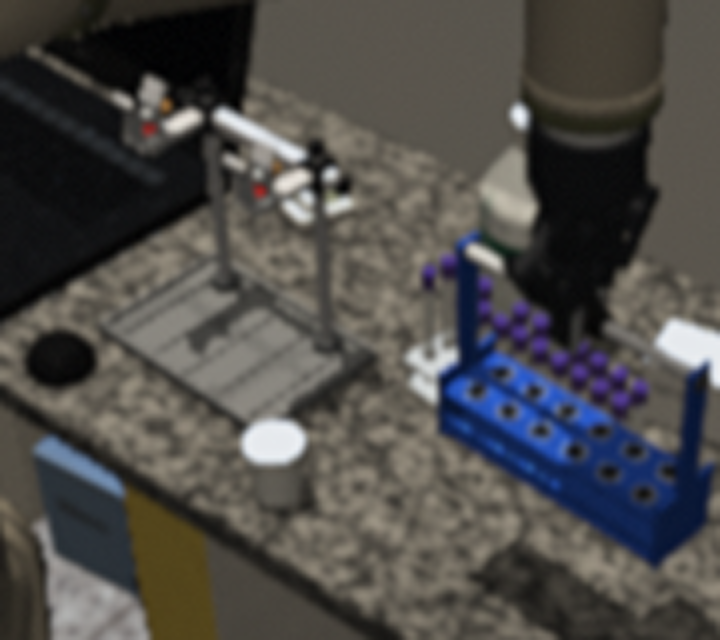

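Request:
send_rows:
  grip: [255,255,255,255,255]
  offset:
    - [0,-8,-22]
    - [0,-20,-60]
    - [0,-33,-100]
    - [0,-45,-138]
    - [0,-54,-165]
  twist: [0,0,0,0,0]

```text
clock: 7.3
position: [0.4005, 0.0345, 0.2363]
ee_rot: [-0.516, -0.483, 0.516, -0.483]
ft_force: [0.7, -0.6, -2.1]
grip_width: 0.181
```

Request:
send_rows:
  grip: [255,255,255,255,255]
  offset:
    - [0,-2,-5]
    - [0,-2,-5]
    - [0,-2,-5]
    - [0,-2,-5]
    - [0,-2,-5]
  twist: [0,0,0,0,0]

```text
clock: 7.72
position: [0.4001, 0.0349, 0.2362]
ee_rot: [-0.517, -0.482, 0.517, -0.482]
ft_force: [0.5, 0.0, -2.7]
grip_width: 0.181
```

Run:
```python
from h import *
def rayz(K,Rw,tw,px,z):
    dd=Rw@np.array([(px[0]-K[0,2])/K[0,0],(px[1]-K[1,2])/K[1,1],1]); s=(z-tw[2])/dd[2]; return (tw+s*dd)
hs=dict(stand=0,hang_line=.19,left_low=.19,right_low=.19)
goto([.40,.1,.236],-3.9)
for n in ["wrist","scene","side"]:
    pr=pose(); im,d=viewer.camera(n); np.save(f"{n}8.npy",d);cv2.imwrite(f"pics/{n}8.png",im)
    if n=="wrist": np.savez("p8.npz",p=pr[0],r=pr[1])
    K,Rw,tw=w2c(n,pr)
    for t,z in hs.items():
        for q in viewer.spot_point(t,n)[:1]: print(n,t,round(q["score"],2),np.round(q["position"],1),rayz(K,Rw,tw,q["position"],z).round(4))
goto([.40,.1,.236],-3.9)
```

```text
clk 7.72 tcp [0.4001 0.0349 0.2362] yaw -4.02 down [-0.  0. -1.] off [  0.2  -4.6 -64.9] len 65.0 twist -0.12 ft [ 0.49  0.   -2.66] tq [-0.02 -0.    0.02] w 0.181
scene stand 0.91 [270.9 197.9] [0.488  0.2809 0.    ]
scene hang_line 0.81 [270.1 155.4] [0.4886 0.2615 0.19  ]
scene left_low 0.81 [253.9 145.9] [0.4935 0.3412 0.19  ]
scene right_low 0.75 [284.1 161.6] [0.4924 0.2034 0.19  ]
side hang_line 0.7 [283.5 138.1] [0.4987 0.29   0.19  ]
side left_low 0.64 [282.3 137.2] [0.4972 0.299  0.19  ]
side right_low 0.9 [284.1 144.6] [0.4857 0.2341 0.19  ]
clk 8.47 tcp [0.3999 0.0362 0.2364] yaw -3.9 down [ 0. -0. -1.] off [  0.4  -4.2 -63.6] len 64.0 twist 0.0 ft [ 0.1   0.03 -3.32] tq [-0.05  0.03  0.06] w 0.182
```

View pics/wrist8.png

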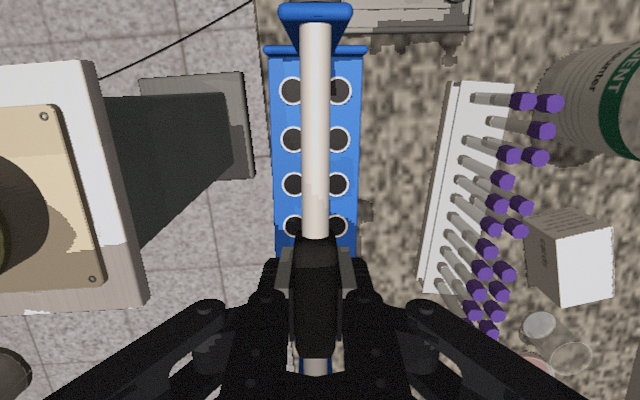

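Request:
send_rows:
  grip: [255,255,255,255,255]
  offset:
    - [0,-4,-20]
    - [0,-9,-48]
    - [0,-13,-70]
    - [0,-15,-83]
    - [0,-15,-83]
  twist: [0,0,0,0,0]

```text
clock: 8.88
position: [0.3901, 0.1231, 0.2367]
ee_rot: [0.516, 0.484, -0.515, 0.484]
ft_force: [0.4, 0.7, -2.8]
grip_width: 0.182
```

Run:
```python
from h import *
goto([.40,.26,.236],-3.9)
for n in ["wrist","scene","side"]:
    pr=pose(); im,d=viewer.camera(n); np.save(f"{n}9.npy",d);cv2.imwrite(f"pics/{n}9.png",im)
    if n=="wrist": np.savez("p9.npz",p=pr[0],r=pr[1])
goto([.40,.26,.236],-3.9)
pz=np.load("p9.npz"); P=cloud("wrist",np.load("wrist9.npy"),(pz["p"],pz["r"],0))
for n,P in (("wrist",P),("scene",cloud("scene",np.load("scene9.npy"))),("side",cloud("side",np.load("side9.npy")))):
  m=(P[...,0]>.455)&(P[...,0]<.6)&(np.abs(P[...,1]-.265)<.12)
  Q=P[m]; print(n)
  for z in np.arange(.02,.28,.02):
    s=Q[(Q[:,2]>=z)&(Q[:,2]<z+.02)]
    if len(s): print(z.round(2),len(s),s.min(0).round(3),s.max(0).round(3))
```

```text
clk 8.88 tcp [0.3901 0.1231 0.2367] yaw -3.64 down [ 0.001  0.    -1.   ] off [   0.7    1.2 -137.3] len 137.0 twist 0.26 ft [ 0.43  0.67 -2.84] tq [0.17 0.01 0.02] w 0.182
clk 9.03 tcp [0.3906 0.1193 0.2363] yaw -3.92 down [-0. -0. -1.] off [   0.3   -0.3 -141. ] len 141.0 twist -0.02 ft [ 0.55 -0.06 -2.86] tq [ 0.06  0.01 -0.02] w 0.179
wrist
0.18 3343 [0.472 0.164 0.183] [0.563 0.238 0.2  ]
0.2 3485 [0.472 0.165 0.2  ] [0.566 0.234 0.22 ]
0.22 2564 [0.473 0.189 0.22 ] [0.56  0.212 0.24 ]
0.24 2027 [0.465 0.189 0.24 ] [0.506 0.212 0.249]
scene
0.02 15 [0.548 0.176 0.02 ] [0.575 0.33  0.037]
0.04 21 [0.545 0.192 0.041] [0.563 0.332 0.058]
0.06 7 [0.551 0.2   0.063] [0.561 0.332 0.073]
0.08 5 [0.548 0.197 0.08 ] [0.552 0.2   0.096]
0.1 3 [0.548 0.196 0.101] [0.55  0.198 0.11 ]
0.12 10 [0.549 0.188 0.128] [0.557 0.204 0.139]
0.14 21 [0.547 0.19  0.141] [0.557 0.2   0.16 ]
0.16 14 [0.546 0.19  0.161] [0.562 0.199 0.176]
0.18 85 [0.49  0.162 0.18 ] [0.563 0.328 0.2  ]
0.2 146 [0.481 0.163 0.2  ] [0.569 0.343 0.22 ]
0.22 93 [0.476 0.188 0.22 ] [0.558 0.343 0.24 ]
0.24 31 [0.471 0.317 0.24 ] [0.515 0.342 0.25 ]
side
0.02 47 [0.542 0.179 0.02 ] [0.562 0.335 0.04 ]
0.04 38 [0.545 0.187 0.041] [0.562 0.334 0.06 ]
0.06 46 [0.545 0.189 0.061] [0.563 0.332 0.08 ]
0.08 42 [0.543 0.186 0.081] [0.561 0.33  0.099]
0.1 44 [0.545 0.185 0.1  ] [0.563 0.332 0.12 ]
0.12 44 [0.544 0.187 0.12 ] [0.561 0.332 0.139]
0.14 30 [0.544 0.187 0.141] [0.56 0.33 0.16]
0.16 30 [0.544 0.185 0.161] [0.56  0.327 0.178]
0.18 256 [0.47  0.162 0.18 ] [0.568 0.361 0.2  ]
0.2 216 [0.469 0.168 0.2  ] [0.569 0.35  0.22 ]
0.22 114 [0.468 0.186 0.22 ] [0.563 0.343 0.24 ]
0.24 34 [0.463 0.186 0.241] [0.509 0.346 0.249]
```

View pics/wrist9.png

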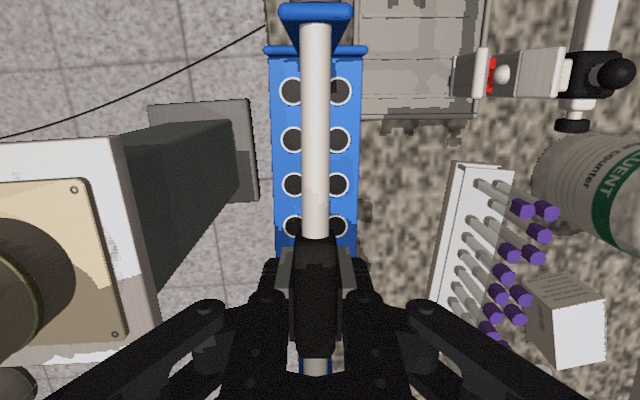

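View pics/scene9.png

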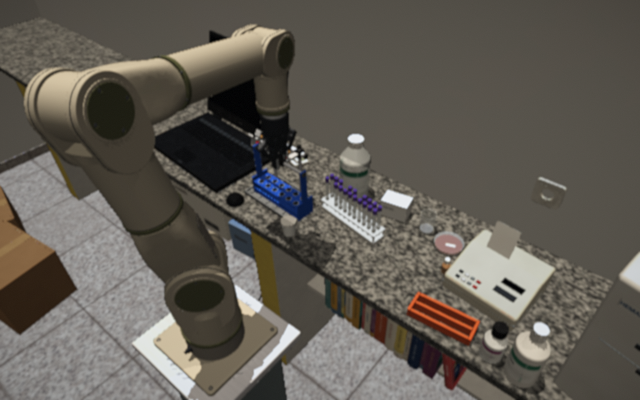

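View pics/side9.png

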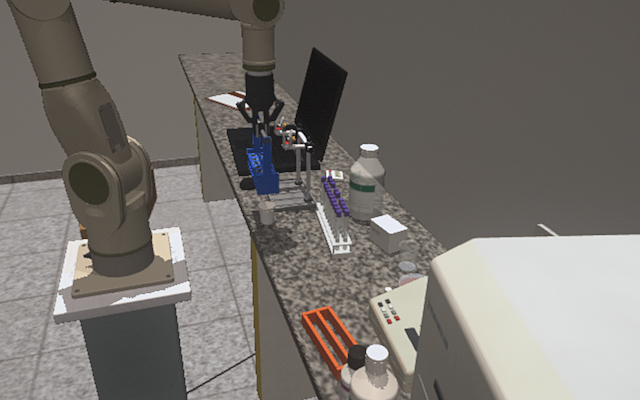

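The wrist view shows the right hook from above: slot with red pad at (492,75), front wall at column ~480, spring ball at ~(502,75). I'll measure its profile and the stand yaw.

Run:
```python
from h import *
pz=np.load("p9.npz"); pr=(pz["p"],pz["r"],0); d=np.load("wrist9.npy"); P=cloud("wrist",d,pr)
im=cv2.imread("pics/wrist9.png")
for r in (60,72,84):
    print("row",r); print([(c,*(P[r,c]*1000).round(1)) for c in range(450,570,4)])
hsv=cv2.cvtColor(im,cv2.COLOR_BGR2HSV)
m=((hsv[...,0]<6)|(hsv[...,0]>174))&(hsv[...,1]>170)&(hsv[...,2]>100)
m[:, :450]=0; m[150:]=0
vs,us=np.nonzero(m); print("red px",len(us),us.min(),us.max(),vs.min(),vs.max(),P[m].min(0),P[m].max(0),P[m].mean(0))
# hook side edges: points z>.20 & hook arm
q=(P[...,2]>.195)&(P[...,0]>.46)&(P[...,0]<.545)&(np.abs(P[...,1]-.2)<.02)
xs=np.arange(.468,.544,.006); L=[];H=[]
for a in xs:
    s=P[q&(np.abs(P[...,0]-a)<.003)]
    if len(s)>5: L.append((a,np.percentile(s[:,1],1)));H.append((a,np.percentile(s[:,1],99)))
L=np.array(L);H=np.array(H); print((L*1000).round(1).tolist(),(H*1000).round(1).tolist())
print("yaw",np.degrees(np.arctan(np.polyfit(*L.T,1)[0])),np.degrees(np.arctan(np.polyfit(*H.T,1)[0])))
# rail (white rod) along stand y
# bar in carrier
b=(P[...,2]>.2)&(np.abs(P[...,0]-.393)<.012)&(P[...,1]>.13)
Q=P[b]; print(len(Q),Q.min(0),Q.max(0)); s=Q[(Q[:,1]>.15)&(Q[:,1]<.205)]; a=np.polyfit(s[:,1],s[:,0],1); print("bar slope",a,np.degrees(np.arctan(a[0])),"top z",np.percentile(s[:,2],95), np.polyfit(s[:,1],s[:,2],1))
cv2.imwrite("pics/w9z.png",cv2.resize(im[20:150,430:640],None,fx=3.8,fy=3.8,interpolation=cv2.INTER_CUBIC))
```

```text
row 60
[(450, np.float64(541.9), np.float64(218.3), np.float64(8.3)), (454, np.float64(473.3), np.float64(209.6), np.float64(202.1)), (458, np.float64(473.6), np.float64(209.2), np.float64(207.0)), (462, np.float64(473.7), np.float64(208.9), np.float64(212.4)), (466, np.float64(474.1), np.float64(208.6), np.float64(216.5)), (470, np.float64(474.4), np.float64(208.3), np.float64(220.7)), (474, np.float64(473.9), np.float64(207.9), np.float64(226.5)), (478, np.float64(466.8), np.float64(206.9), np.float64(247.0)), (482, np.float64(468.6), np.float64(206.8), np.float64(247.0)), (486, np.float64(469.9), np.float64(206.7), np.float64(247.8)), (490, np.float64(488.9), np.float64(208.0), np.float64(211.3)), (494, np.float64(490.8), np.float64(207.8), np.float64(211.8)), (498, np.float64(493.3), np.float64(207.7), np.float64(211.0)), (502, np.float64(492.9), np.float64(207.4), np.float64(216.0)), (506, np.float64(493.4), np.float64(207.1), np.float64(219.1)), (510, np.float64(493.0), np.float64(206.9), np.float64(223.7)), (514, np.float64(492.8), np.float64(206.6), np.float64(227.7)), (518, 
[... 4620 characters left out ...]
, np.float64(538.9), np.float64(192.7), np.float64(199.8))]
red px 181 486 495 58 92 [0.39522813 0.19162051 0.21073781] [0.49151952 0.20887869 0.40979366] [0.48856914 0.20039537 0.21385542]
[[468.0, 190.9], [474.0, 190.3], [480.0, 190.5], [486.0, 191.8], [492.0, 189.3], [498.0, 188.8], [504.0, 189.1], [534.0, 189.0], [540.0, 184.8]] [[468.0, 212.0], [474.0, 211.6], [480.0, 209.2], [486.0, 208.4], [492.0, 210.6], [498.0, 210.5], [504.0, 210.4], [534.0, 204.6], [540.0, 208.7]]
yaw -3.6414759469781854 -3.557809580238814
18048 [0.38100043 0.13000072 0.20155882] [0.40499879 0.22587342 0.40979366]
bar slope [0.06150779 0.38304118] 3.519702534876299 top z 0.40979365672566404 [1.31031524 0.07487095]
```

View pics/w9z.png

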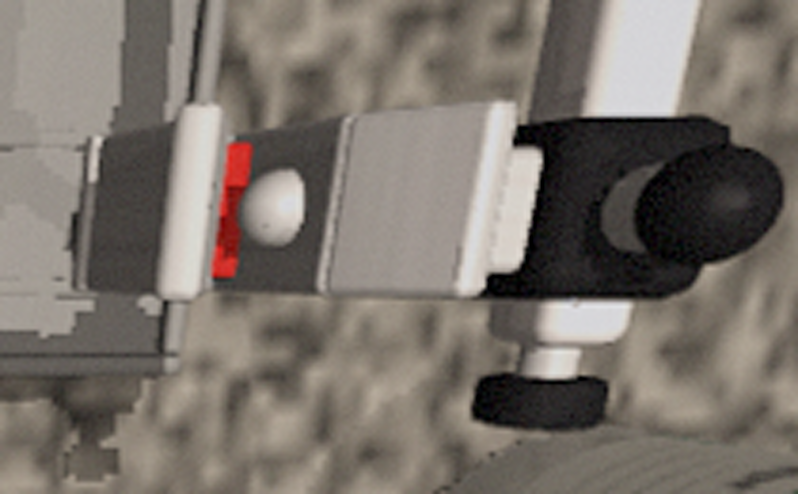

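Right hook: slot middle x≈0.4857, y≈0.2005, stand yaw −3.6°. Lip top 0.248 and pad top 0.2115 both give a seat at z≈0.212. The carrier yaw already matches, so I move in front of the stand.

Request:
send_rows:
  grip: [255,255,255,255,255]
  offset:
    - [0,0,-22]
    - [2,0,-58]
    - [8,0,-95]
    - [14,0,-128]
    - [18,0,-148]
  twist: [0,0,0,0,0]

```text
clock: 9.45
position: [0.4008, 0.2698, 0.2183]
ee_rot: [0.517, 0.483, -0.516, 0.482]
ft_force: [0.9, -0.4, -3.0]
grip_width: 0.185
```

Request:
send_rows:
  grip: [255,255,255,255,255]
  offset:
    - [0,0,0]
    - [0,5,0]
    - [0,12,0]
    - [0,18,0]
    - [0,20,0]
  twist: [0,0,0,0,0]

```text
clock: 9.87
position: [0.4225, 0.2645, 0.2183]
ee_rot: [-0.518, -0.481, 0.518, -0.482]
ft_force: [0.6, -0.7, -3.3]
grip_width: 0.188
```

Run:
```python
from h import *
goto([.49,.2652,.218],-3.6)
for n in ["wrist","scene","side"]:
    pr=pose(); im,d=viewer.camera(n); np.save(f"{n}10.npy",d);cv2.imwrite(f"pics/{n}10.png",im)
    if n=="wrist": np.savez("p10.npz",p=pr[0],r=pr[1])
goto([.49,.2652,.218],-3.6)
pz=np.load("p10.npz"); P=cloud("wrist",np.load("wrist10.npy"),(pz["p"],pz["r"],0))
print(proj(*w2c("wrist",(pz["p"],pz["r"],0)),[[.4939,.33,.212],[.42+.0628*.065,.33,.27]]))
np.save("P10.npy",P)
```

```text
clk 9.87 tcp [0.4225 0.2645 0.2183] yaw -4.11 down [ 0.    -0.001 -1.   ] off [ 0.4 67.2 -5.6] len 67.0 twist -0.51 ft [ 0.62 -0.66 -3.27] tq [0.08 0.02 0.04] w 0.188
clk 10.02 tcp [0.4209 0.2658 0.2184] yaw -3.96 down [-0. -0. -1.] off [ 0.4 69.  -4.2] len 69.0 twist -0.36 ft [-0.82  0.54 -3.56] tq [ 0.06 -0.02  0.02] w 0.186
[[448.358222   101.48540472]
 [304.98237879 123.77189529]]
```

View pics/wrist10.png

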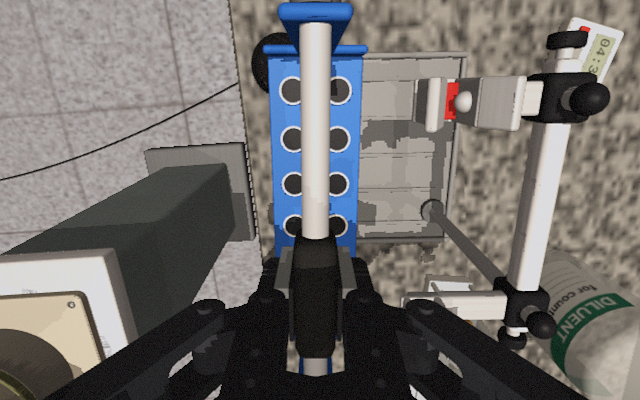

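The left hook is now visible, with its slot and red pad at (452,101).

Run:
```python
from h import *
P=np.load("P10.npy"); im=cv2.imread("pics/wrist10.png")
for r in (88,100,114):
    print("row",r); print([(c,*[float(a) for a in (P[r,c]*1000).round(1)]) for c in range(416,536,4)])
hsv=cv2.cvtColor(im,cv2.COLOR_BGR2HSV)
m=((hsv[...,0]<6)|(hsv[...,0]>174))&(hsv[...,1]>170)&(hsv[...,2]>100)&(P[...,2]<.3)
m[:, :430]=0; m[150:]=0;m[:,500:]=0
print("red",m.sum(),np.median(P[m],0),P[m].min(0),P[m].max(0))
for zt in (.235,):
    s=P[(P[...,2]>zt)&(P[...,2]<.26)&(P[...,0]>.46)&(P[...,0]<.53)&(np.abs(P[...,1]-.33)<.03)]; print("lip",s.min(0),s.max(0),np.percentile(s[:,2],[50,90,98]))
    s=P[(P[...,2]>zt)&(P[...,2]<.26)&(P[...,0]>.46)&(P[...,0]<.53)&(np.abs(P[...,1]-.20)<.03)]; print("lipR",len(s),s.min(0) if len(s) else 0,s.max(0) if len(s) else 0)
for r in range(30,240,25):
    row=P[r,296:336]; ok=(row[:,2]>.25)&(row[:,2]<.3); t=row[ok]
    if len(t): print(r,"x",(t[:,0].min()+t[:,0].max())/2,"y",t[:,1].mean(),"top",np.percentile(t[:,2],90))
```

```text
row 88
[(416, 480.5, 337.3, 202.3), (420, 481.3, 337.3, 206.7), (424, 481.2, 337.3, 213.6), (428, 473.8, 338.0, 244.0), (432, 474.8, 337.9, 245.7), (436, 476.4, 337.8, 245.9), (440, 477.5, 337.7, 247.1), (444, 481.4, 337.4, 240.6), (448, 493.8, 336.4, 211.1), (452, 495.5, 336.3, 211.7), (456, 497.5, 336.1, 211.6), (460, 500.0, 336.0, 210.2), (464, 500.3, 336.0, 214.4), (468, 500.0, 336.0, 219.7), (472, 500.5, 336.0, 222.9), (476, 499.9, 336.0, 228.5), (480, 500.4, 336.0, 231.3), (484, 501.6, 335.9, 232.4), (488, 502.1, 335.9, 235.1), (492, 502.6, 335.9, 237.6), (496, 504.0, 335.8, 238.1), (500, 503.9, 335.8, 241.6), (504, 506.1, 335.7, 240.7), (508, 506.2, 335.7, 243.5), (512, 507.0, 335.6, 245.0), (516, 508.1, 335.5, 246.0), (520, 508.9, 335.5, 247.4), (524, 511.1, 335.3, 246.3), (528, 540.5, 333.0, 198.5), (532, 542.6, 332.8, 198.5)]
row 100
[(416, 480.6, 331.3, 202.1), (420, 480.8, 331.5, 208.6), (424, 480.6, 331.8, 216.0), (428, 473.5, 333.4, 245.2), (432, 474.7, 333.3, 246.5), (436, 476.5, 333.2, 246.0), (440, 478.5, 333.0, 245.0), (444, 482.9, 332.4, 237.0), (448, 494.0, 330.7,
[... 1680 characters left out ...]
9320519 0.18839585 0.23504778] [0.49672682 0.19215554 0.24004065]
30 x 0.42984065407031224 y 0.3584411064521948 top 0.2768374622972222
55 x 0.4292294246148348 y 0.35108324217513864 top 0.27726577030976807
80 x 0.42848059110074704 y 0.34381691665486946 top 0.27721504493762217
105 x 0.42813204927081827 y 0.33622288176703974 top 0.27679606723291056
130 x 0.4275331758252594 y 0.32834232907600186 top 0.27727104488502724
155 x 0.42673226001947534 y 0.32005776124972035 top 0.2770749854848097
180 x 0.42632339522206203 y 0.3114677286221706 top 0.2770295145456939
205 x 0.42560660570048936 y 0.3025210249486437 top 0.2777508494481167
230 x 0.42435158180121024 y 0.29235204801987225 top 0.2772319253626274
```

Left slot middle is x≈0.4928, y≈0.330, seat z≈0.2117, so both hooks are level within ~1 mm. Bar centre is at z 0.272. I move in above the slots, aiming ~1.5 mm in front of their middle.

Request:
send_rows:
  grip: [255,255,255,255,255]
  offset:
    - [0,12,-1]
    - [0,30,-2]
    - [0,48,-3]
    - [0,60,-4]
    - [0,66,-4]
  twist: [0,0,-0.3,-0.5,-0.5]

```text
clock: 10.43
position: [0.488, 0.2652, 0.2182]
ee_rot: [-0.515, -0.485, 0.515, -0.485]
ft_force: [0.2, 0.3, -4.0]
grip_width: 0.185
```

Request:
send_rows:
  grip: [255,255,255,255,255]
  offset:
    - [0,0,0]
    - [0,0,0]
    - [0,0,0]
    - [0,0,0]
    - [0,0,0]
  twist: [0,0,0,0,0]

```text
clock: 10.85
position: [0.4862, 0.2659, 0.2186]
ee_rot: [0.515, 0.485, -0.514, 0.485]
ft_force: [0.8, -0.2, -2.6]
grip_width: 0.181
```

Run:
```python
from h import *
goto([.4871,.2652,.218],-3.4)
pr=pose(); im,d=viewer.camera("wrist"); cv2.imwrite("pics/w11.png",im); P=cloud("wrist",d,pr); np.save("P11.npy",P)
goto([.4871,.2652,.218],-3.4)
for r in range(30,240,20):
    row=P[r,290:345]; ok=(row[:,2]>.26)&(row[:,2]<.3); t=row[ok]
    if len(t): print(r,"x",((t[:,0].min()+t[:,0].max())/2).round(4),"y",t[:,1].mean().round(4),"top",np.percentile(t[:,2],90).round(4))
s=P[(P[...,2]>.236)&(P[...,2]<.255)&(P[...,0]>.45)&(P[...,0]<.53)&(np.abs(P[...,1]-.33)<.03)]; print("lip",s.min(0),s.max(0),np.percentile(s[:,2],[50,90,98]))
for r in (110,125,140): print(r,[(c,*[float(a) for a in (P[r,c]*1000).round(1)]) for c in range(276,372,4)])
```

```text
clk 10.85 tcp [0.4862 0.2659 0.2186] yaw -3.38 down [ 0.001 -0.001 -1.   ] off [0.6 0.9 0.6] len 1.0 twist 0.02 ft [ 0.78 -0.17 -2.61] tq [0.05 0.01 0.03] w 0.181
clk 10.9 tcp [0.4864 0.2658 0.2186] yaw -3.39 down [ 0.001 -0.    -1.   ] off [0.6 0.8 0.6] len 1.0 twist 0.01 ft [-1.53 -0.24 -3.24] tq [0.02 0.01 0.01] w 0.187
30 x 0.4929 y 0.3603 top 0.2768
50 x 0.4919 y 0.354 top 0.2773
70 x 0.4914 y 0.3483 top 0.2774
90 x 0.4912 y 0.3423 top 0.2775
110 x 0.4908 y 0.3362 top 0.2773
130 x 0.4904 y 0.3298 top 0.277
150 x 0.4898 y 0.3233 top 0.2779
170 x 0.4896 y 0.3164 top 0.2775
190 x 0.4892 y 0.3094 top 0.2776
210 x 0.4888 y 0.3021 top 0.2773
230 x 0.4879 y 0.2937 top 0.2778
lip [0.4729617  0.31836345 0.23600151] [0.51294065 0.342152   0.24855187] [0.24448355 0.24676865 0.24741689]
110 [(276, 474.7, 335.2, 245.5), (280, 476.5, 335.2, 247.3), (284, 478.0, 335.0, 245.6), (288, 479.4, 334.8, 243.7), (292, 480.9, 334.5, 240.2), (296, 482.5, 334.3, 238.6), (300, 484.0, 334.0, 235.2), (304, 487.1, 336.3, 275.0), (308, 488.4, 336.3, 276.3), (312, 489.7, 336.3, 277.2), (316, 491.0, 336.2, 277.
[... 1019 characters left out ...]
68, 514.8, 324.8, 226.2)]
140 [(276, 473.6, 323.0, 245.4), (280, 475.4, 323.2, 247.0), (284, 476.9, 322.8, 245.4), (288, 478.4, 322.5, 243.6), (292, 480.0, 322.2, 241.9), (296, 481.6, 321.8, 239.9), (300, 483.1, 321.1, 236.0), (304, 486.4, 326.6, 274.7), (308, 487.8, 326.8, 276.5), (312, 489.1, 326.8, 277.3), (316, 490.4, 326.6, 276.5), (320, 491.7, 326.6, 277.2), (324, 493.1, 326.4, 276.3), (328, 494.4, 326.4, 276.6), (332, 500.1, 309.9, 166.5), (336, 502.6, 309.9, 167.9), (340, 500.9, 320.0, 235.5), (344, 502.5, 320.2, 237.4), (348, 504.1, 320.5, 240.3), (352, 505.6, 320.6, 241.8), (356, 506.9, 321.1, 245.9), (360, 508.5, 321.2, 246.7), (364, 510.1, 321.0, 246.6), (368, 545.9, 284.1, 8.7)]
```

View pics/w11.png

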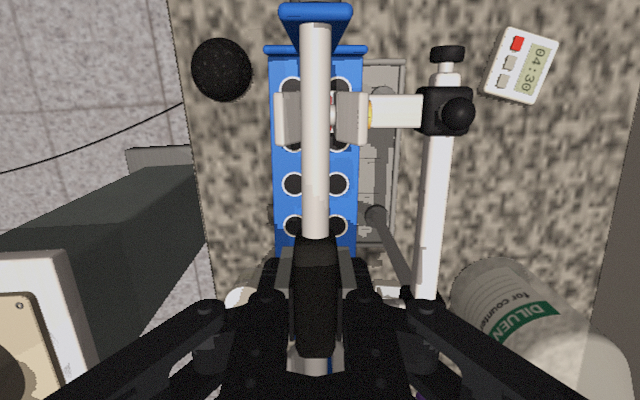

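At the left hook the bar is ~2.3 mm in front of the slot middle, and ~3 mm by the right-hook estimate. I shift 1 mm back and lower to just above the catches.

Request:
send_rows:
  grip: [255,255,255,255,255]
  offset:
    - [4,1,0]
    - [12,1,0]
    - [20,1,0]
    - [27,1,0]
    - [31,1,0]
  twist: [0,0,0,0,0]
  newtons: 30

```text
clock: 11.32
position: [0.4872, 0.2653, 0.1857]
ee_rot: [-0.514, -0.485, 0.515, -0.485]
ft_force: [-0.7, -1.0, -2.8]
grip_width: 0.181
```

Run:
```python
from h import *
goto([.4872,.2652,.1815],-3.4)
pr=pose(); im,d=viewer.camera("wrist"); P=cloud("wrist",d,pr)
for r in (110,120,130,140):
    row=P[r,290:345]; t=row[(row[:,2]>.232)&(row[:,2]<.265)]; 
    print(r,[(c,*[float(a) for a in (P[r,c]*1000).round(1)]) for c in range(268,368,6)])
goto([.4872,.2652,.1815],-3.4)
```

```text
clk 11.32 tcp [0.4872 0.2653 0.1857] yaw -3.4 down [-0.002 -0.001 -1.   ] off [4.2 0.  0.1] len 4.0 twist 0.0 ft [-0.65 -1.02 -2.78] tq [ 0.02 -0.    0.01] w 0.181
110 [(268, 477.1, 336.7, 246.7), (274, 478.7, 336.5, 243.9), (280, 480.3, 336.2, 241.3), (286, 482.0, 335.9, 238.2), (292, 483.9, 335.7, 236.5), (298, 485.7, 335.2, 231.0), (304, 488.2, 335.9, 243.4), (310, 490.2, 335.7, 243.2), (316, 492.1, 335.7, 244.7), (322, 494.0, 335.5, 243.1), (328, 496.0, 335.3, 242.5), (334, 498.9, 333.9, 222.7), (340, 500.5, 334.4, 232.0), (346, 502.4, 334.5, 235.6), (352, 504.0, 334.7, 240.0), (358, 505.8, 334.7, 241.7), (364, 507.3, 334.8, 244.5)]
120 [(268, 476.8, 333.6, 246.2), (274, 478.5, 333.4, 245.1), (280, 480.1, 333.0, 241.7), (286, 481.9, 332.8, 240.1), (292, 483.5, 332.2, 234.9), (298, 485.4, 331.7, 230.9), (304, 488.0, 332.6, 242.3), (310, 490.0, 332.7, 244.8), (316, 491.9, 332.5, 243.8), (322, 493.9, 332.3, 242.9), (328, 495.8, 332.2, 242.3), (334, 498.5, 330.5, 225.9), (340, 500.4, 330.9, 231.2), (346, 502.2, 331.2, 235.6), (352, 504.0, 331.4, 238.9), (358, 505.6, 331.5, 242.0), (3
[... 451 characters left out ...]
(358, 505.5, 328.4, 243.1), (364, 507.0, 328.7, 246.0)]
140 [(268, 476.2, 327.4, 246.7), (274, 477.9, 327.1, 244.8), (280, 479.6, 326.6, 242.6), (286, 481.3, 326.0, 239.2), (292, 483.0, 325.3, 235.3), (298, 484.9, 324.8, 232.1), (304, 487.6, 326.2, 243.1), (310, 489.6, 326.3, 244.4), (316, 491.5, 326.1, 244.1), (322, 493.5, 325.8, 242.7), (328, 495.5, 325.7, 242.6), (334, 499.3, 319.5, 201.9), (340, 500.1, 323.8, 232.0), (346, 501.9, 324.4, 236.8), (352, 503.7, 324.8, 239.8), (358, 505.5, 325.0, 242.0), (364, 507.1, 325.4, 245.5)]
clk 11.37 tcp [0.487  0.2653 0.1855] yaw -3.4 down [-0.002 -0.001 -1.   ] off [4.  0.2 0.1] len 4.0 twist 0.0 ft [-0.6  -0.76 -3.72] tq [-0.02  0.04  0.03] w 0.185
```

Request:
send_rows:
  grip: [255,255,255,255,255]
  offset:
    - [2,0,0]
    - [5,0,0]
    - [7,0,0]
    - [9,0,0]
    - [10,0,0]
  twist: [0,0,0,0,0]

```text
clock: 11.78
position: [0.4877, 0.2657, 0.1772]
ee_rot: [-0.515, -0.485, 0.515, -0.485]
ft_force: [0.4, -0.3, -3.2]
grip_width: 0.184
```

Request:
send_rows:
  grip: [255,255,255,255,255]
  offset:
    - [0.5,0,0]
    - [1,0,0]
    - [1.5,0,0]
    - [2,0,0]
    - [2,0,0]
  twist: [0,0,0,0,0]

```text
clock: 12.2
position: [0.4877, 0.2658, 0.1753]
ee_rot: [-0.515, -0.485, 0.515, -0.485]
ft_force: [0.3, -0.3, -2.8]
grip_width: 0.183
```

Request:
send_rows:
  grip: [255,255,255,255,255]
  offset:
    - [0.5,0,0]
    - [1,0,0]
    - [1.5,0,0]
    - [2,0,0]
    - [2,0,0]
  twist: [0,0,0,0,0]

```text
clock: 12.62
position: [0.4875, 0.2659, 0.1734]
ee_rot: [-0.515, -0.485, 0.515, -0.485]
ft_force: [0.2, -0.6, -1.6]
grip_width: 0.182
```

Run:
```python
from h import *
goto([.4872,.2652,.158],-3.4)
```

```text
clk 12.62 tcp [0.4875 0.2659 0.1734] yaw -3.39 down [-0. -0. -1.] off [15.4 -0.3  0.7] len 15.0 twist 0.01 ft [ 0.23 -0.55 -1.59] tq [-0.04  0.21  0.01] w 0.182
```

Contact is beginning: force rose from −3 to −1.6 N, at bar z≈0.227 as predicted. I continue in small steps.

Request:
send_rows:
  grip: [255,255,255,255,255]
  offset:
    - [0.5,0,0]
    - [1,0,0]
    - [1.5,0,0]
    - [2,0,0]
    - [2,0,0]
  twist: [0,0,0,0,0]

```text
clock: 13.03
position: [0.4872, 0.2663, 0.1714]
ee_rot: [-0.514, -0.485, 0.514, -0.485]
ft_force: [-5.1, 1.2, 2.4]
grip_width: 0.18
```

Run:
```python
from h import *
goto([.4872,.2652,.158],-3.4)
```

```text
clk 13.03 tcp [0.4872 0.2663 0.1714] yaw -3.36 down [-0.  0. -1.] off [13.4  0.1  1.1] len 13.0 twist 0.04 ft [-5.07  1.18  2.43] tq [0.18 0.88 0.  ] w 0.18
```

Request:
send_rows:
  grip: [255,255,255,255,255]
  offset:
    - [0.5,0,0]
    - [1,0,0]
    - [1.5,0,0]
    - [1.5,0,0]
    - [1.5,0,0]
  twist: [0,0,0,0,0]

```text
clock: 13.45
position: [0.4871, 0.2659, 0.1694]
ee_rot: [-0.514, -0.485, 0.515, -0.485]
ft_force: [-4.9, 1.1, 0.2]
grip_width: 0.184
```

Run:
```python
from h import *
goto([.4872,.2652,.158],-3.4)
```

```text
clk 13.45 tcp [0.4871 0.2659 0.1694] yaw -3.37 down [-0.001 -0.    -1.   ] off [11.4  0.2  0.6] len 11.0 twist 0.03 ft [-4.89  1.11  0.25] tq [ 0.26  1.09 -0.  ] w 0.184
```

Request:
send_rows:
  grip: [255,255,255,255,255]
  offset:
    - [0.5,0,0]
    - [1,0,0]
    - [1.5,0,0]
    - [1.5,0,0]
    - [1.5,0,0]
  twist: [0,0,0,0,0]

```text
clock: 13.87
position: [0.4869, 0.2657, 0.1676]
ee_rot: [-0.514, -0.485, 0.515, -0.485]
ft_force: [-4.9, 1.0, -1.7]
grip_width: 0.185
```

Run:
```python
from h import *
goto([.4872,.2652,.158],-3.4)
```

```text
clk 13.87 tcp [0.4869 0.2657 0.1676] yaw -3.37 down [-0.002 -0.001 -1.   ] off [9.6 0.3 0.5] len 10.0 twist 0.03 ft [-4.88  1.   -1.73] tq [0.13 0.98 0.05] w 0.185
```

Request:
send_rows:
  grip: [255,255,255,255,255]
  offset:
    - [0.5,0,0]
    - [1,0,0]
    - [1.5,0,0]
    - [1.5,0,0]
    - [1.5,0,0]
  twist: [0,0,0,0,0]

```text
clock: 14.28
position: [0.4869, 0.2656, 0.166]
ee_rot: [-0.514, -0.485, 0.515, -0.485]
ft_force: [-4.5, 0.9, -2.4]
grip_width: 0.188
```

Run:
```python
from h import *
goto([.4872,.2652,.158],-3.4)
```

```text
clk 14.28 tcp [0.4869 0.2656 0.166 ] yaw -3.37 down [-0.002 -0.001 -1.   ] off [8.  0.4 0.3] len 8.0 twist 0.03 ft [-4.5   0.89 -2.44] tq [0.23 0.99 0.03] w 0.188
```

Request:
send_rows:
  grip: [255,255,255,255,255]
  offset:
    - [0.5,0,0]
    - [1,0,0]
    - [1.5,0,0]
    - [2,0,0]
    - [2,0,0]
  twist: [0,0,0,0,0]

```text
clock: 14.7
position: [0.4869, 0.2655, 0.1639]
ee_rot: [-0.514, -0.485, 0.515, -0.485]
ft_force: [-5.2, 0.6, -4.2]
grip_width: 0.183
```

Run:
```python
from h import *
goto([.4872,.2652,.158],-3.4)
```

```text
clk 14.7 tcp [0.4869 0.2655 0.1639] yaw -3.38 down [-0.002 -0.001 -1.   ] off [5.9 0.3 0.2] len 6.0 twist 0.02 ft [-5.24  0.55 -4.18] tq [ 0.17  0.94 -0.  ] w 0.183
```

Request:
send_rows:
  grip: [255,255,255,255,255]
  offset:
    - [0.5,0,0]
    - [1,0,0]
    - [1.5,0,0]
    - [2,0,0]
    - [2,0,0]
  twist: [0,0,0,0,0]

```text
clock: 15.12
position: [0.487, 0.2654, 0.1619]
ee_rot: [-0.514, -0.485, 0.515, -0.485]
ft_force: [-6.2, 1.6, -5.3]
grip_width: 0.184
```

Run:
```python
from h import *
goto([.4872,.2652,.158],-3.4)
pr=pose(); im,d=viewer.camera("wrist"); cv2.imwrite("pics/w12.png",im); P=cloud("wrist",d,pr)
for r in (60,120,180,220):
    row=P[r,290:345]; t=row[(row[:,2]>.2)&(row[:,2]<.25)]; print(r,t.mean(0).round(4),np.percentile(t[:,2],85).round(4))
```

```text
clk 15.12 tcp [0.487  0.2654 0.1619] yaw -3.39 down [-0.002 -0.001 -1.   ] off [3.9 0.2 0.2] len 4.0 twist 0.01 ft [-6.19  1.6  -5.3 ] tq [ 0.18  0.96 -0.01] w 0.184
60 [0.4924 0.3507 0.2193] 0.2205
120 [0.492  0.3328 0.2223] 0.2278
180 [0.4903 0.3125 0.2194] 0.2208
220 [0.4893 0.2979 0.2195] 0.2207
```

Request:
send_rows:
  grip: [255,255,255,255,255]
  offset:
    - [0.5,0,0]
    - [1,0,0]
    - [1.5,0,0]
    - [2,0,0]
    - [2,0,0]
  twist: [0,0,0,0,0]

```text
clock: 15.58
position: [0.4876, 0.2655, 0.1605]
ee_rot: [-0.514, -0.485, 0.515, -0.485]
ft_force: [-4.5, 0.4, -4.8]
grip_width: 0.181
```

Request:
send_rows:
  grip: [255,255,255,255,255]
  offset:
    - [0.3,0,0]
    - [0.6,0,0]
    - [1,0,0]
    - [1,0,0]
    - [1,0,0]
  twist: [0,0,0,0,0]

```text
clock: 16.0
position: [0.4879, 0.2657, 0.1599]
ee_rot: [0.515, 0.485, -0.515, 0.485]
ft_force: [-2.8, -0.2, -6.2]
grip_width: 0.182
```

Run:
```python
from h import *
goto([.4872,.2652,.158],-3.4)
```

```text
clk 16.0 tcp [0.4879 0.2657 0.1599] yaw -3.41 down [ 0. -0. -1.] off [ 1.9 -0.7  0.6] len 2.0 twist -0.01 ft [-2.8  -0.18 -6.18] tq [-0.04  0.49  0.01] w 0.182
```

Request:
send_rows:
  grip: [255,255,255,255,255]
  offset:
    - [0.5,0,0]
    - [1,0,0]
    - [1,0,0]
    - [1,0,0]
    - [1,0,0]
  twist: [0,0,0,0,0]

```text
clock: 16.42
position: [0.4881, 0.2657, 0.1591]
ee_rot: [0.515, 0.485, -0.514, 0.485]
ft_force: [0.5, 0.4, -3.3]
grip_width: 0.181
```

Run:
```python
from h import *
goto([.4872,.2652,.158],-3.4)
```

```text
clk 16.42 tcp [0.4881 0.2657 0.1591] yaw -3.42 down [ 0.001  0.    -1.   ] off [ 1.1 -0.9  0.6] len 2.0 twist -0.02 ft [ 0.5   0.37 -3.35] tq [-0.02  0.03  0.  ] w 0.181
```

Request:
send_rows:
  grip: [255,255,255,255,255]
  offset:
    - [0.5,0,0]
    - [1,0,0]
    - [1,0,0]
    - [1,0,0]
    - [1,0,0]
  twist: [0,0,0,0,0]

```text
clock: 16.83
position: [0.488, 0.2658, 0.158]
ee_rot: [0.515, 0.485, -0.514, 0.485]
ft_force: [0.5, -0.8, -0.6]
grip_width: 0.184
```

Run:
```python
from h import *
goto([.4872,.2652,.158],-3.4)
```

```text
clk 16.83 tcp [0.488  0.2658 0.158 ] yaw -3.41 down [ 0.001  0.    -1.   ] off [ 0.  -0.7  0.6] len 1.0 twist -0.01 ft [ 0.5  -0.8  -0.61] tq [-0.05 -0.22  0.03] w 0.184
```

Request:
send_rows:
  grip: [255,255,255,255,255]
  offset:
    - [0.3,0,0]
    - [0.7,0,0]
    - [1,0,0]
    - [1,0,0]
    - [1,0,0]
  twist: [0,0,0,0,0]

```text
clock: 17.25
position: [0.488, 0.2659, 0.1576]
ee_rot: [0.515, 0.485, -0.514, 0.485]
ft_force: [-0.3, -2.3, 6.4]
grip_width: 0.183
```

Run:
```python
from h import *
goto([.4872,.2652,.158],-3.4)
im,d=viewer.camera("scene"); cv2.imwrite("pics/sc13.png",cv2.resize(im[110:230,200:340],None,fx=5,fy=5,interpolation=cv2.INTER_CUBIC))
pr=pose(); im,d=viewer.camera("wrist"); cv2.imwrite("pics/w13.png",im); P=cloud("wrist",d,pr)
for r in range(30,240,20):
    row=P[r,290:345]; t=row[(row[:,2]>.2)&(row[:,2]<.226)]; 
    if len(t): print(r,t.mean(0).round(4),np.percentile(t[:,2],85).round(4))
goto([.4872,.2652,.158],-3.4)
```

```text
clk 17.25 tcp [0.488  0.2659 0.1576] yaw -3.41 down [ 0.001 -0.    -1.   ] off [-0.4 -0.8  0.7] len 1.0 twist -0.01 ft [-0.33 -2.26  6.41] tq [-0.51  0.11  0.07] w 0.183
30 [0.4945 0.3603 0.2098] 0.2158
50 [0.4936 0.354  0.215 ] 0.216
70 [0.4932 0.3482 0.2151] 0.2167
90 [0.4927 0.3423 0.2152] 0.2164
110 [0.493  0.3359 0.2128] 0.2165
130 [0.4925 0.3301 0.2182] 0.2249
150 [0.4924 0.3228 0.213 ] 0.2167
170 [0.4915 0.3164 0.2155] 0.2165
190 [0.4911 0.3093 0.2152] 0.2164
210 [0.4906 0.3021 0.2154] 0.2168
230 [0.49   0.2936 0.2131] 0.2161
clk 17.35 tcp [0.4881 0.2659 0.1576] yaw -3.41 down [ 0.001 -0.    -1.   ] off [-0.4 -0.8  0.7] len 1.0 twist -0.01 ft [-0.68 -1.54  7.6 ] tq [-0.47  0.13 -0.01] w 0.186
```

View pics/sc13.png

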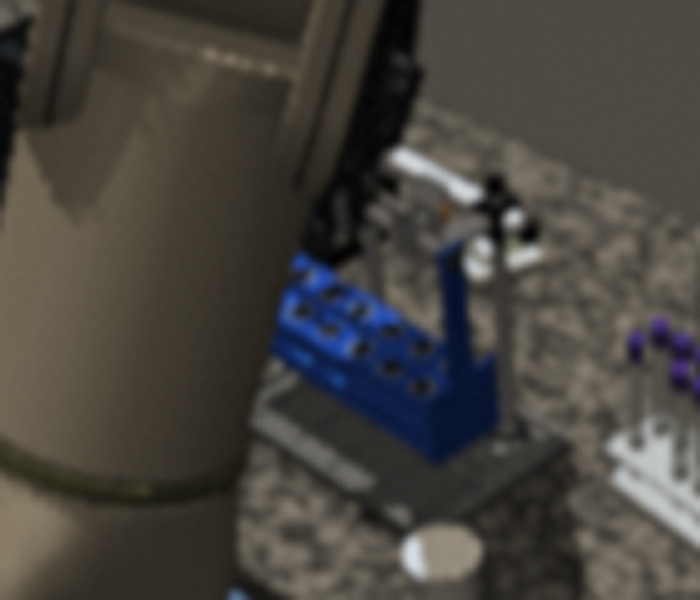

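View pics/w13.png

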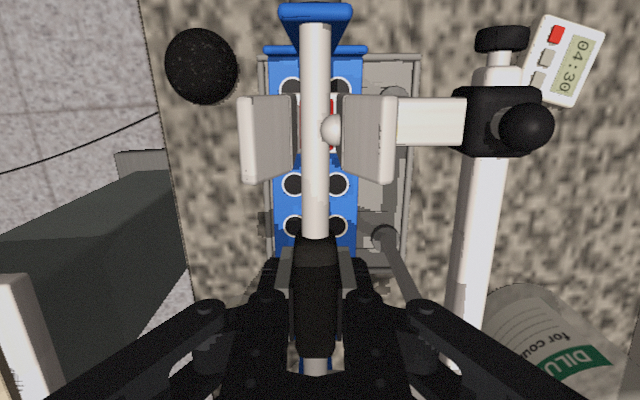

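Left: the ball now lies over the bar, so that catch is passed. Sideways spring force is gone and the floor is met at ~10 N. Torque says the right side is carrying the load, so I soften the grip to let it level and press slightly more.

Request:
send_rows:
  grip: [255,255,255,255,255]
  offset:
    - [0,0,0]
    - [0,0,0]
    - [0.3,0,0]
    - [0.5,0,0]
    - [0.5,0,0]
  twist: [0,0,0,0,0]
  newtons: 20

```text
clock: 17.77
position: [0.4881, 0.2659, 0.1575]
ee_rot: [0.515, 0.485, -0.514, 0.485]
ft_force: [-2.0, -3.6, 9.6]
grip_width: 0.185
```

Run:
```python
from h import *
goto([.4872,.2652,.158],-3.4)
```

```text
clk 17.77 tcp [0.4881 0.2659 0.1575] yaw -3.41 down [ 0.001 -0.    -1.   ] off [-0.5 -0.9  0.7] len 1.0 twist -0.01 ft [-1.98 -3.62  9.62] tq [-0.7   0.32  0.05] w 0.185
```

Run:
```python
from h import *
pr=pose(); im,d=viewer.camera("wrist"); cv2.imwrite("pics/w14.png",cv2.resize(im[70:200,220:420],None,fx=4,fy=4,interpolation=cv2.INTER_CUBIC)); P=cloud("wrist",d,pr)
hsv=cv2.cvtColor(im,cv2.COLOR_BGR2HSV)
m=((hsv[...,0]<8)|(hsv[...,0]>172))&(hsv[...,1]>110)&(hsv[...,2]>50)&(P[...,2]<.3)
m[:, :290]=0; m[200:]=0;m[:,350:]=0
vs,us=np.nonzero(m)
for v,u in list(zip(vs,us)): print(u,v,(P[v,u]*1000).round(1),im[v,u],end=' | ')
print()
for r in range(30,240,15):
    row=P[r,300:332]; t=row[(row[:,2]>.205)&(row[:,2]<.222)]; 
    if len(t): print(r,np.sort(t[:,2])[-8:].mean().round(4),t[:,1].mean().round(4),t[:,0].mean().round(4))
im,d=viewer.camera("side"); cv2.imwrite("pics/s14.png",cv2.resize(im[90:210,220:360],None,fx=5,fy=5,interpolation=cv2.INTER_CUBIC))
goto([.4872,.2652,.158],-3.4)
```

```text
330 99 [497.6 339.2 212.6] [ 78  85 154] | 330 100 [497.6 338.9 212.6] [ 54  59 173] | 331 100 [498.1 338.7 207.7] [ 26  32 203] | 332 100 [498.5 338.6 207. ] [ 82  87 181] | 330 101 [497.6 338.5 211.9] [ 64  67 182] | 331 101 [498.2 338.2 205.4] [ 43  53 211] | 332 101 [498.5 338.2 206.2] [ 19  26 176] | 330 102 [497.6 338.3 213. ] [ 61  69 175] | 331 102 [498.2 337.9 205.8] [ 44  54 205] | 332 102 [498.6 337.8 204.4] [ 28  32 176] | 299 103 [487.  338.1 201.7] [ 80  85 151] | 330 103 [497.6 337.9 212.3] [ 59  64 117] | 331 103 [498.1 337.6 206.8] [ 36  39 170] | 332 103 [498.6 337.5 205. ] [ 23  29 177] | 299 104 [487.  337.8 202.4] [ 84  87 151] | 330 104 [497.6 337.6 211.9] [ 60  66 122] | 331 104 [498.1 337.3 207.5] [ 25  33 169] | 332 104 [498.6 337.2 204.9] [ 24  32 178] | 299 105 [486.9 337.4 200.9] [ 84  91 152] | 330 105 [497.6 337.2 211.1] [ 57  59 119] | 331 105 [498.1 336.9 206.4] [ 34  38 171] | 332 105 [498.5 337.  206.9] [ 17  26 177] | 299 106 [486.8 337.  200.9] [ 82  89 150] | 330 106 [497.6 336.9 211.5] [ 56  57 120] | 331 106 [498.1 336.6 205.8] [ 33  40 172] | 3
[... 1924 characters left out ...]
 38 182] | 331 148 [497.5 321.9 205.5] [ 28  35 204] | 332 148 [497.8 322.1 206.6] [ 84  84 167] | 330 149 [497.1 321.7 206.2] [ 63  62 172] | 331 149 [497.5 321.6 205.7] [ 95  93 176] | 
30 0.2164 0.3596 0.4941
45 0.2164 0.3554 0.4936
60 0.2161 0.3511 0.4934
75 0.2162 0.3468 0.4931
90 0.2158 0.3423 0.4929
105 0.2162 0.3377 0.4928
120 0.2181 0.3331 0.4917
135 0.2174 0.3283 0.4909
150 0.2163 0.3231 0.4921
165 0.2163 0.3181 0.4915
180 0.2163 0.3129 0.4913
195 0.2163 0.3076 0.491
210 0.2162 0.302 0.4907
225 0.2164 0.2964 0.4902
clk 17.87 tcp [0.4881 0.2659 0.1575] yaw -3.41 down [ 0.001 -0.    -1.   ] off [-0.5 -0.9  0.8] len 1.0 twist -0.01 ft [-1.72 -2.76  9.61] tq [-0.66  0.27  0.08] w 0.182
```

View pics/w14.png

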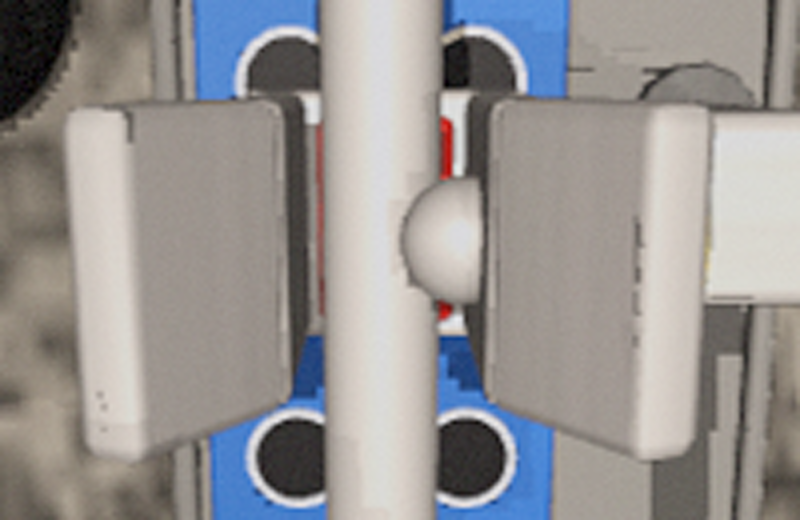

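View pics/s14.png

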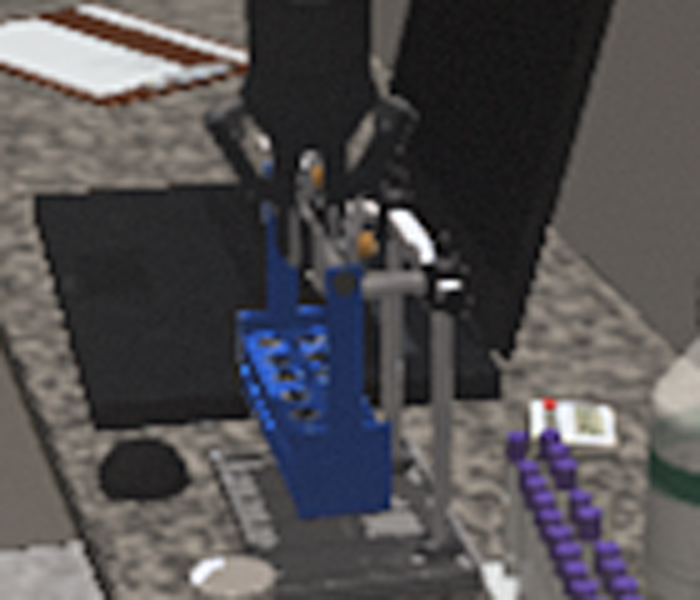

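Left pad top now measures ~0.206 (was 0.2115), so it is fully down. The bar is level to ±0.3 mm at z≈0.2113, which puts the right end on its floor too, as the torque indicates. One small extra press evens both ends, then I check the load split.

Request:
send_rows:
  grip: [255,255,255,255,255]
  offset:
    - [0.3,0,0]
    - [0.5,0,0]
    - [0.8,0,0]
    - [0.8,0,0]
    - [0.8,0,0]
  twist: [0,0,0,0,0]

```text
clock: 18.28
position: [0.4882, 0.2659, 0.1572]
ee_rot: [0.515, 0.484, -0.514, 0.485]
ft_force: [-3.9, -3.4, 14.3]
grip_width: 0.186
```

Run:
```python
from h import *
goto([.4872,.2652,.158],-3.4)
```

```text
clk 18.28 tcp [0.4882 0.2659 0.1572] yaw -3.41 down [ 0.002 -0.    -1.   ] off [-0.8 -1.   0.8] len 1.0 twist -0.01 ft [-3.9  -3.39 14.33] tq [-1.02  0.69  0.05] w 0.186
```

With the moment reference ~0.2 m above the bar (consistent with the Fx/τy ratio), the 17 N load acts at y≈−20 mm. So both hook floors bear it, about 65% right and 35% left. Both are home. I take the pressing load off, then open part-way so the fingers stay clear of the rail.

Request:
send_rows:
  grip: [255,255,255,255,255]
  offset:
    - [-0.5,0,0]
    - [-1,0,0]
    - [-1.5,0,0]
    - [-1.5,0,0]
    - [-1.5,0,0]
  twist: [0,0,0,0,0]

```text
clock: 18.7
position: [0.488, 0.2658, 0.1576]
ee_rot: [0.515, 0.485, -0.514, 0.485]
ft_force: [-0.9, -1.3, 6.8]
grip_width: 0.185
```

Run:
```python
from h import *
goto([.4872,.2652,.158],-3.4)
P=cloud("side",viewer.camera("side")[1])
m=(np.abs(P[...,1]-.265)<.035)&(P[...,0]>.5)&(P[...,0]<.62)&(P[...,2]>.12)
Q=P[m]
print(len(Q), Q.min(0) if len(Q) else 0,Q.max(0) if len(Q) else 0)
P=np.load("P10.npy"); m=(np.abs(P[...,1]-.265)<.03)&(P[...,0]>.52)&(P[...,0]<.62)&(P[...,2]>.12)&(P[...,2]<.3)
Q=P[m]; print(len(Q), Q.min(0) if len(Q) else 0,Q.max(0) if len(Q) else 0)
```

```text
clk 18.7 tcp [0.488  0.2658 0.1576] yaw -3.41 down [ 0.001  0.    -1.   ] off [-0.4 -0.8  0.7] len 1.0 twist -0.01 ft [-0.86 -1.33  6.79] tq [-0.41  0.02  0.01] w 0.185
809 [0.50001541 0.23000038 0.18277271] [0.56067462 0.29857614 0.58150012]
3421 [0.54797458 0.23500024 0.18321537] [0.56549315 0.29499245 0.20158364]
```

Request:
send_rows:
  grip: [255,255,220,180,150]
  offset:
    - [-0.5,0,0]
    - [-1,0,0]
    - [-1,0,0]
    - [-1,0,0]
    - [-1,0,0]
  twist: [0,0,0,0,0]

```text
clock: 19.17
position: [0.4874, 0.2659, 0.1578]
ee_rot: [-0.514, -0.485, 0.515, -0.485]
ft_force: [0.4, -0.3, 0.4]
grip_width: 0.409
```

Request:
send_rows:
  grip: [150,150,150,150,150]
  offset:
    - [0,0,0]
    - [0,0,0]
    - [0,0,0]
    - [0,0,0]
    - [0,0,0]
  twist: [0,0,0,0,0]

```text
clock: 19.58
position: [0.4877, 0.2658, 0.1581]
ee_rot: [-0.515, -0.485, 0.515, -0.485]
ft_force: [-0.1, -0.0, -0.0]
grip_width: 0.412
```

Run:
```python
from h import *
goto([.4872,.2652,.158],-3.4)
pr=pose(); im,d=viewer.camera("wrist"); cv2.imwrite("pics/w15.png",im); P=cloud("wrist",d,pr)
for r in range(30,240,30):
    row=P[r,300:332]; t=row[(row[:,2]>.205)&(row[:,2]<.222)]; 
    if len(t): print(r,np.sort(t[:,2])[-8:].mean().round(4),t[:,1].mean().round(4),t[:,0].mean().round(4))
```

```text
clk 19.58 tcp [0.4877 0.2658 0.1581] yaw -3.4 down [ 0. -0. -1.] off [ 0.1 -0.4  0.6] len 1.0 twist -0.0 ft [-0.1  -0.05 -0.01] tq [-0.02  0.04 -0.02] w 0.412
30 0.2162 0.3595 0.4937
60 0.2163 0.3511 0.4931
90 0.2166 0.3422 0.4925
120 0.2171 0.333 0.4913
150 0.2165 0.3231 0.4914
180 0.2165 0.3127 0.4909
210 0.2165 0.3019 0.4901
```

View pics/w15.png

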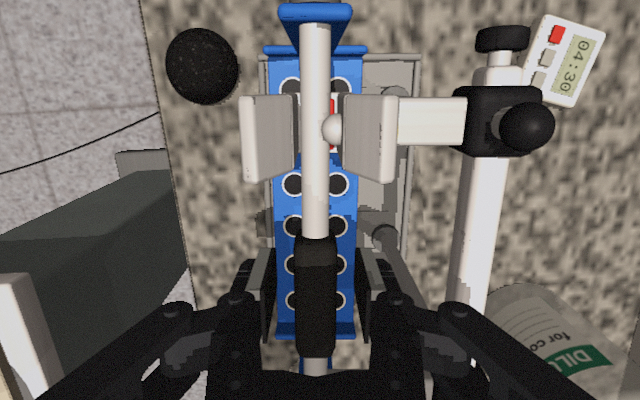

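Released. The bar stayed at the same height and the left ball still lies over it. Fingers are clear on both sides and wrist force is zero. I withdraw straight up, then move toward −y to look at the right hook.

Request:
send_rows:
  grip: [150,150,150,150,150]
  offset:
    - [-8,0,0]
    - [-25,0,0]
    - [-50,0,0]
    - [-80,0,0]
    - [-110,0,0]
  twist: [0,0,0,0,0]

```text
clock: 20.05
position: [0.4873, 0.2657, 0.2698]
ee_rot: [-0.514, -0.485, 0.515, -0.485]
ft_force: [0.0, 0.4, 0.4]
grip_width: 0.409
```

Request:
send_rows:
  grip: [150,150,150,150,150]
  offset:
    - [0,0,25]
    - [0,0,60]
    - [0,0,95]
    - [0,0,125]
    - [0,0,140]
  twist: [0,0,0,0,0]

```text
clock: 20.47
position: [0.4795, 0.1221, 0.2686]
ee_rot: [-0.515, -0.483, 0.516, -0.484]
ft_force: [-0.2, -0.7, -0.2]
grip_width: 0.416
```

Request:
send_rows:
  grip: [150,150,150,150,150]
  offset:
    - [0,0,0]
    - [0,0,0]
    - [0,0,0]
    - [0,0,0]
    - [0,0,0]
  twist: [0,0,0,0,0]

```text
clock: 20.88
position: [0.4792, 0.1275, 0.2682]
ee_rot: [0.514, 0.486, -0.514, 0.485]
ft_force: [0.2, -0.1, 0.0]
grip_width: 0.413
```

Run:
```python
from h import *
goto([.4872,.2652,.158],-3.4)
pr=pose(); im,d=viewer.camera("wrist"); cv2.imwrite("pics/w16.png",im); P=cloud("wrist",d,pr)
for y in (.18,.2,.215,.23,.26,.29,.31,.33,.345):
    t=P[(np.abs(P[...,1]-y)<.003)&(np.abs(P[...,0]-(.4888+(y-.2652)*.06))<.004)&(P[...,2]>.19)&(P[...,2]<.26)]
    if len(t): print(y,len(t),np.median(t[:,2]).round(4),np.percentile(t[:,2],90).round(4))
px=proj(*w2c("wrist",pr),[[.4857,.2003,.212],[.4928,.33,.212]]); print(px)
hsv=cv2.cvtColor(im,cv2.COLOR_BGR2HSV)
m=((hsv[...,0]<8)|(hsv[...,0]>172))&(hsv[...,1]>140)&(P[...,2]>.19)&(P[...,2]<.225)&(np.abs(P[...,0]-.49)<.02)
for a,b in ((.18,.22),(.31,.35)):
    q=P[m&(P[...,1]>a)&(P[...,1]<b)]; print("pad",len(q),np.percentile(q[:,2],[10,50,90]) if len(q) else 0)
u,v=px[0].astype(int); u=np.clip(u,80,560);v=np.clip(v,60,340)
cv2.imwrite("pics/w16z.png",cv2.resize(im[v-60:v+60,u-80:u+80],None,fx=5,fy=5,interpolation=cv2.INTER_CUBIC))
im,d=viewer.camera("scene"); cv2.imwrite("pics/sc16.png",im)
for t in ("specimen_cup","dropper_vial"):
    Pc=cloud("scene",d)
    for q in viewer.spot_point(t,"scene")[:1]:
        u,v=map(int,q["position"]); print(t,round(q["score"],2),u,v,Pc[v,u].round(3))
```

```text
clk 20.88 tcp [0.4792 0.1275 0.2682] yaw -3.27 down [ 0.     0.001 -1.   ] off [ 110.3    0.2 -137.9] len 177.0 twist 0.13 ft [ 0.18 -0.15  0.  ] tq [ 0.03  0.   -0.02] w 0.413
0.18 123 0.2165 0.2176
0.2 132 0.2168 0.2238
0.215 137 0.2163 0.2176
0.23 145 0.2163 0.2171
[[ 318.23612875   94.03300644]
 [ 318.25112713 -167.47478846]]
pad 34 [0.20635873 0.20739939 0.2132637 ]
pad 0 0
specimen_cup 0.61 284 232 [0.385 0.119 0.013]
dropper_vial 0.66 444 269 [ 0.557 -0.355  0.025]
```

View pics/w16.png

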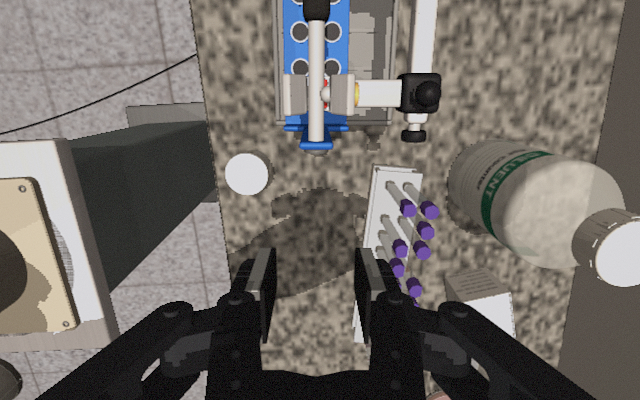

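View pics/w16z.png

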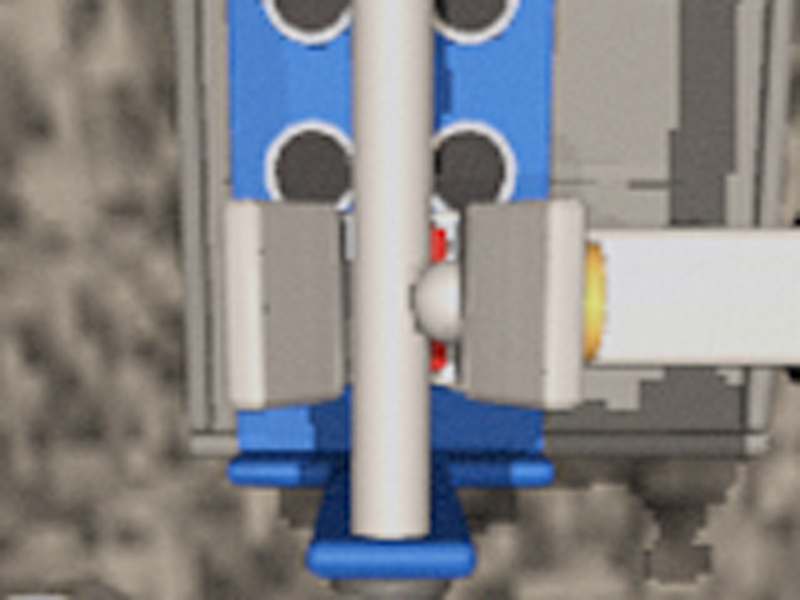

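View pics/sc16.png

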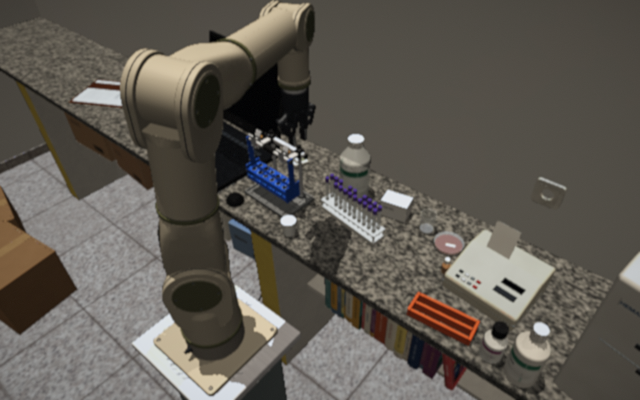

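Right hook: the ball lies over the bar, the pad is down (0.207 vs 0.2115 when empty), and the bar is level at 0.2165. The cup (288,222) and vial are undisturbed. Handing in.

```bash
python3 -c "
from workcell import manip
print(manip.hand_in())"
```

```text
the job is handed in; nothing more can be done
None
```

The carrier is hanging by its bar in both hooks of the draining stand, and I handed the job in at about 21 s of the 46 s allowed. No verdict was reported.

**What I did:** I gripped the carrier by its black grip, brought it in from the front and pressed it down in 1–2 mm steps. Both spring catches passed and the bar reached the solid floors. The highest pressing force I read was about 17 N, measured only at the end of each move. I took the load off before opening the fingers.

**Last checks:**
- **Catches:** In the wrist pictures, both spring balls lie over the bar.
- **Seat pads:** The left pad went from 0.2115 to about 0.206 m, measured before release. The right pad went from 0.2115 to about 0.207 m, measured after release. Those drops are about 5 mm and 4.5 mm.
- **Bar:** It is level, with its top at about 0.2165 m, and it did not move when I let go.
- **Robot:** The wrist force read about zero after release, and the gripper is well clear of the carrier and stand.

**What disagreed or failed:**
- **First grasp:** It closed on nothing. The fingertips were about 34 mm behind the reported TCP, so I lowered the hand by that much and gripped again.
- **Load split:** Taken about the TCP, the moment reading put all the load on the right hook. Taken about a point 0.2 m higher, as the other moment readings suggested, it split roughly 65% right and 35% left. The pad heights and level bar agree that both ends are home.
- **Bystanders:** The last cup measurement, at low confidence, differed from the first by about 15 mm in y. The cup looks unmoved in the picture and nothing touched it, so I put this down to the detector. The vial's position was unchanged.

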